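# Lift a washing tablet out of its hooded caddy with tongs

## Task

Take the scraper, push its blade under the blue lip of the tablet caddy's hood and lever the hood right up, to about vertical or beyond, so that it stays open (do not touch the hood with the fingers), then lay the scraper back down on the counter. Pick up the spring tongs, close them on the blue tablet and lift it clear out of the caddy, at least 10 cm above the counter. Finish there, still holding the tablet up in the tongs; leave the white tablet and the other things on the counter where they are.

Things in the scene. Friction and masses are not known exactly. Their poses are not given: they have to be found in the camera images.
- caddy: grey block, 72 (x) x 140 (y) x 36 mm high, fixed to the counter, under a white hood; holds two tablets in round wells 64 mm apart along its y (at y = -32 and +32, x = 0). Origin: centre of its underside; its x axis points level from its open front towards the hood's hinge, roughly away from the robot. z up.
- hood: white hood, 140 mm wide, 25 high, open below, hinged along its rear lower edge. Origin: mid-width on the hinge axis, 36 mm behind the caddy's centre, 40 mm above the counter; y is the axis. Closed, its axes are parallel to the caddy's. Front swings up and back about +y, up to 1.95 rad; the stiff hinge stays at any angle; about 1 N at the lip moves it. Its lower rim lies in its z = 0 plane
- hood_lip (a point): middle of the underside of the hood's blue front lip: the lip is 3 mm thick, 140 wide and runs from 71 to 94 mm in front of the hinge axis (this point at 83 mm), its underside in the hood's z = 0 plane, 40 mm above the counter when closed. Below it, in front of the caddy, is free air. It swings with the hood
- scraper: scraper lying on the counter: orange handle, 90 long x 20 wide x 22 mm high, x from -60 to +30 mm, and a flat steel blade 40 mm wide and 3 mm thick, x from +30 to +90 mm, 1 to 4 mm above the underside. Origin: on the underside below the place to grip, x along the blade, z up. 80 g
- tongs: spring tongs lying flat, 220 mm long, 95 g: two steel arms that open sideways, pivot 90 mm behind the origin, red grip plates 56 mm long and 22 high. Origin: midway between the red plates, on the underside; x towards the jaws, z up. Outer width over the plates: 42 mm free, 37 when pressed with 4 N, 30 with 6 N; parallel at 34. Springs open when let go
- tongs_jaws (a point): middle between the tongs' black jaws, 105 mm ahead of the tongs' origin and 7 mm above their underside. Jaws: 88 to 120 mm ahead of the origin, 14 mm high from the underside up, 5 thick. Gap between them: 60 mm free, 49 mm when the red plates are pressed to 37 mm, 34 mm at 30 mm
- blue_tablet: hard blue tablet, upright cylinder 34 mm across and 26 mm high, about 30 g, in one of the caddy's two wells (8 mm deep), standing 18 mm out of it (from 36 to 54 mm above the counter). Origin: centre of its underside, 28 mm above the counter at the start
- white_tablet: the same tablet in white, in the other well, 64 mm away; stays there
- dosing_cup: blue cup, 64 mm across, 60 high, bystander: leave where it is. Origin: centre of its underside
- stain_jar: white jar with yellow cap, 70 mm across, 90 high, bystander: leave where it is. Origin: centre of its underside
- lint_brush: brush with a wooden handle lying at the right, bystander: leave where it is. Origin: centre of its underside
- tape_roll: paper-coloured ring, 90 mm across, 50 high, bystander: leave where it is. Origin: centre of its underside
There are look-alikes about, which are no part of the job. What is shaped like the scraper but purple or turquoise is not meant.

How it is judged:
By the outcome, as a careful person would: the job done as asked, in the order asked, and still so for the second after the job is handed in, while the arm keeps its last pose, push and grip.
It also fails if it takes over 66 s, if anything falls off the work surface, if the arm or the gripper's body presses on something with over 40 N, if the wrist force passes 120 N, or if a joint passes its speed limit or range.

## Robot

A 6-joint arm with a two-finger parallel gripper is mounted at the origin on the work surface. World frame = base frame: x ahead of the robot, y to its left, z up, the work surface at z = 0. Lengths are in mm, angles in rad, forces in N, time in s.
With the tool pointing down it reaches from about 275 to 850 mm from the base axis. Payload 19 kg.
Tool frame: the origin (TCP) lies where the fingers leave the gripper's body, on its centre line; the fingertips stand 73 mm ahead of it and the grasp point (between the pads) lies 54 mm ahead of it (arm.hold_point_z is the distance from the TCP to the grasp point, in mm); x points along the fingers, y is the direction in which the jaws open and shut, and the axes are right-handed (so a half turn about x gives the same grasp; the last joint's range is limited). The gripper opens to 85 mm and grips with 20 to 120 N. Pads are 22 mm wide; open, the fingers measure 114 mm over their backs; the gripper's body (76 mm by 85 mm) begins 54 mm behind the grasp point. The pads swing forward as they close: fully open they stand 13 mm farther back than shut.
Start: joints at [1.166, 0.15, 1.437, -0, 1.554, -0.134], TCP at [153.822, 554.02, 303.867] pointing down, gripper open.
Joint ranges: [-2.8, 2.8], [-0.68, 2.1], [0.12, 2.68], [-1.39, 4.53], [0.16, 2.79], [-2.81, 2.81]. Speed limits (rad/s): [1.89, 1.89, 2.22, 3.01, 3.01, 3.01].

## Interface

Orientations are given as a unit quaternion [w, x, y, z].
In Python, from cell import arm gives the robot as it stands. The module is installed in compiled form; this text tells all that it offers.
- The arm moves only by the tool move_arm, never from a script. Its argument "steps" is a list of rows, each a list of 3 entries, a list of its own where there are three numbers: the shift along the tool's x, y, z in m, then the turn, a rotation vector about the tool's x, y, z in rad, then the opening, from 0 (shut) to 1 (fully open). A call has exactly 5 rows; each row is the pose to reach, as a shift and turn from the pose measured when the call began, along the tool's axes at that moment; what a row does not reach only later rows make up. A row lasts 1/10 s, in which the tool goes at most 50 mm and 8.59 degrees, less where a joint would pass 70% of its speed; a pose out of reach is approached as far as the arm can. A call with a gripper value outside its range is refused whole. The fingers move at their own pace and stop on an object; "grip_force" is the grip in N (left out, the last holds). Time passes only in rows, so rows that repeat a pose let the fingers close, or fill a call up. It gives the time, the measured TCP pose, the force and the opening at its end, in the units of the state.
- arm.read_state(): the state, without advancing time (a new reading comes with each control period).
- arm.snapshot(name): name is "scene" or "top" or "wrist"; returns a dict with "color" (420x560x3 uint8, red, green, blue), "camera_matrix" (3x3 intrinsics, pixels), "R" (3x3) and "t" (3): a world point X has camera coordinates R X + t; the wrist camera has in their place "hand_eye" (4x4, takes a point from camera to tool coordinates, whose origin is the TCP and whose axes are the tool frame's). Camera axes: x right, y down, z forward; pixel columns grow to the right and rows downward; lengths in mm; the calibration is good to about 2 mm. A picture is of the moment at which its call begins: read the wrist's pose just before it. There is no depth.
- arm.job_done(): hands the job in, once; it reports no verdict.
Trained networks look in a picture, given as the dict that the camera call returned (one of the last four; its "shot" number tells which), for a name from the list of things; names that differ only in an ending like _2 or _b are one class to them, and where a whole thing is asked for, a point or a joint stands for the part that bears it (a point fixed in the world has none). Each returns a list of dicts, best first, with "conf" (0 to 1); they miss things now and then, are a little off and sometimes report something else, mostly with a low value. They report only what shows in the picture. A call takes as long as a camera call. They do not tell look-alikes from the thing itself.
- arm.recognise(name, picture): "xy" ([column, row] in pixels, amid what is visible of it).
- arm.silhouettes(name, picture): "pixels" (420x560 bool, what is visible of it) and "xy" ([column, row] in pixels, amid what is visible of it).
- arm.mark_of(name, picture): "xy" ([column, row] in pixels: a listed point, or the origin of a listed thing).
The state is a dict: "t": time; "joint_pos": joint angles; "dq": joint speeds; "effort": joint torques, N m; "position": TCP position; "ee_rot": TCP orientation; "contact_force": force on the tool from outside, world axes, zero at the start; "wrist_torque": the same for the moment, N m; "grip_width": finger opening in mm.
Only numpy, scipy, OpenCV 4.12 (cv2) and the standard library are available. Lean on these libraries where they do the work, as an engineer would, in place of code of your own. Each camera call takes 0.05 s, during which the arm holds its last target.

## Working session

There is one attempt and no reset: what is moved stays moved. The work goes in short steps, Python scripts to look and compute and a tool call to move; the robot and the scene stay as the last step left them, time stands still between calls to the robot, and variables do not carry over. Pictures are saved under pics/ and viewed, and the job is handed in when it is done.

Besides the shell and the picture viewer there is one more tool, called after "Request:" as name([rows], argument=value, ...), one row to a line, values as JSON. move_arm: Moves the arm, as the interface text tells. Its arguments: {"type":"object","properties":{"steps":{"type":"array"},"grip_force":{"type":"number"}},"required":["steps"]}

```bash
mkdir -p pics; ls; cat > h.py <<'E'
import numpy as np, cv2
from cell import arm
from scipy.spatial.transform import Rotation as R
def q2R(q): return R.from_quat([q[1],q[2],q[3],q[0]]).as_matrix()
def save(p,name,scale=1,crop=None):
    im=p["color"][:,:,::-1]
    if crop: im=im[crop[1]:crop[3],crop[0]:crop[2]]
    im=cv2.resize(im,None,fx=scale,fy=scale,interpolation=cv2.INTER_CUBIC)
    cv2.imwrite(f"pics/{name}.png",im)
def camRt(p,st=None):
    if "hand_eye" in p:
        H=np.array(p["hand_eye"]); T=np.eye(4); T[:3,:3]=q2R(st["ee_rot"]); T[:3,3]=st["position"]
        W=np.linalg.inv(T@H); return W[:3,:3],W[:3,3]
    return np.array(p["R"]),np.array(p["t"])
def on_plane(p,uv,z,st=None):
    Rm,t=camRt(p,st); K=np.array(p["camera_matrix"])
    d=Rm.T@np.linalg.solve(K,[uv[0],uv[1],1]); c=-Rm.T@t
    return c+d*(z-c[2])/d[2]
def proj(p,X,st=None):
    Rm,t=camRt(p,st); K=np.array(p["camera_matrix"]); v=K@(Rm@np.array(X)+t); return v[:2]/v[2]
E
python3 - <<'E'
from h import *
st=arm.read_state(); print(st)
for n in ["scene","top","wrist"]:
    p=arm.snapshot(n); save(p,n+"0",1.4); print(n,p.keys()); Rm,t=camRt(p,st); print(p["camera_matrix"],-Rm.T@t)
    for k in ["caddy","hood_lip","scraper","tongs","tongs_jaws","blue_tablet","hood"]:
        print(k,[(np.round(d["xy"],1),round(d["conf"],2)) for d in arm.mark_of(k,p)][:4])
E
```

```text
pics
{'t': 0.0, 'joint_pos': array([ 1.16596912e+00,  1.51012584e-01,  1.43805063e+00, -6.01270641e-06,
        1.55379484e+00, -1.33989954e-01]), 'dq': array([ 5.33059591e-05, -1.85876830e-04, -2.64643557e-04, -2.89982979e-04,
       -1.08273616e-03, -5.30006722e-04]), 'effort': array([ 5.28903493e-04, -7.13042307e+01, -5.70878720e+01, -7.14448038e-05,
        8.67918745e-03, -5.41272141e-05]), 'position': array([153.78529812, 553.88573148, 303.25050428]), 'ee_rot': array([ 0.70051599,  0.09503116,  0.70075004, -0.09589479]), 'contact_force': array([-1.14334883,  0.3844247 , -0.05096383]), 'wrist_torque': array([-0.00582979, -0.04079343, -0.00231563]), 'grip_width': 85.15472241508402}
scene dict_keys(['color', 'camera_matrix', 'R', 't', 'shot'])
[[450.78170574   0.         286.47556993]
 [  0.         450.78170574 205.76003662]
 [  0.           0.           1.        ]] [ 983.23790112  543.24145194 1112.58443122]
caddy [(array([243.4, 228.8]), 0.56)]
hood_lip [(array([257.5, 207.6]), 0.65)]
scraper [(array([371.3, 229.2]), 0.82), (array([432.5, 260.2]), 0.58)]
tongs [(array([242.2, 
[... 386 characters left out ...]
([303.1, 163.5]), 0.76)]
hood_lip [(array([306. , 175.8]), 0.61), (array([105.4, 210.1]), 0.39)]
scraper [(array([165.5, 212.2]), 0.77), (array([214.6, 264.7]), 0.63), (array([149.6, 287.7]), 0.61)]
tongs [(array([383.8, 218.5]), 0.81)]
tongs_jaws [(array([386.8, 179.1]), 0.96), (array([382. , 218.7]), 0.69)]
blue_tablet []
hood [(array([300.1, 148.6]), 0.8)]
wrist dict_keys(['color', 'camera_matrix', 'hand_eye', 'shot'])
[[327.44902824   0.         277.38273146]
 [  0.         327.44902824 203.84270071]
 [  0.           0.           1.        ]] [ 85.40404813 574.08544898 373.51215935]
caddy []
hood_lip []
scraper [(array([163.7, 318.3]), 0.77)]
tongs []
tongs_jaws []
blue_tablet []
hood []
```

View pics/scene0.png

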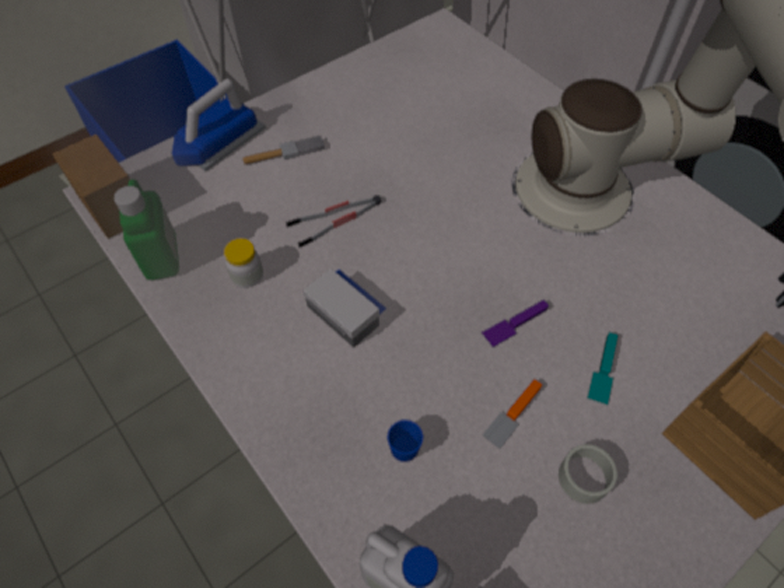

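View pics/top0.png

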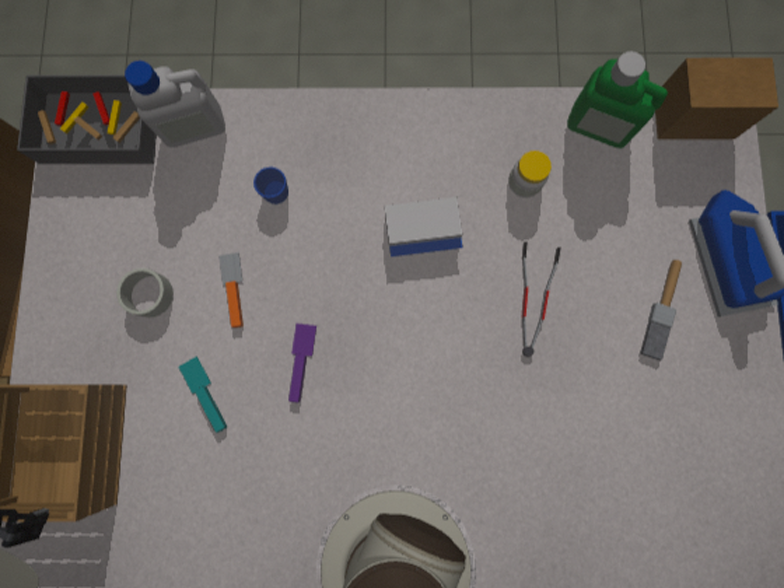

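View pics/wrist0.png

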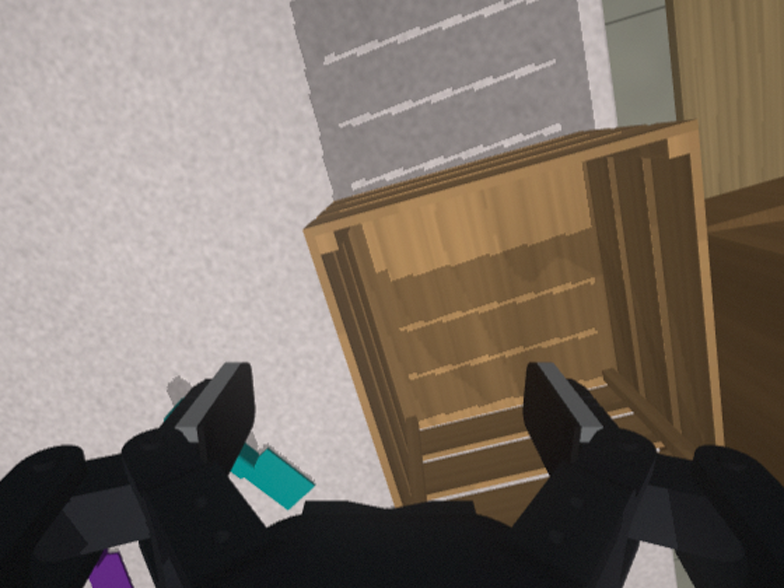

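The scraper-shaped things, in top-picture pixels (of 784), are orange with a steel blade at (234,290), purple at (303,362) and turquoise at (203,395). The orange one with the steel blade fits the description. I'll confirm it in a crop and measure everything.

```bash
python3 - <<'E'
from h import *
st=arm.read_state()
s=arm.snapshot("scene"); t=arm.snapshot("top")
np.savez("snap0.npz",s=s["color"],t=t["color"])
import pickle; pickle.dump((s,t),open("snap0.pkl","wb"))
a=cv2.resize(t["color"][150:320,100:260,::-1],None,fx=2.4,fy=2.4,interpolation=cv2.INTER_CUBIC)
b=cv2.resize(t["color"][125:270,250:420,::-1],None,fx=2.4,fy=2.4,interpolation=cv2.INTER_CUBIC)
h=max(a.shape[0],b.shape[0])
pad=lambda i:cv2.copyMakeBorder(i,0,h-i.shape[0],0,0,cv2.BORDER_CONSTANT)
cv2.imwrite("pics/crop1.png",np.hstack([pad(a),pad(b)]))
def rect(m,p,z,name):
    c,_=cv2.findContours(m.astype(np.uint8),cv2.RETR_EXTERNAL,cv2.CHAIN_APPROX_NONE)
    for k in sorted(c,key=cv2.contourArea)[::-1][:3]:
        if cv2.contourArea(k)<15: continue
        W=np.array([on_plane(p,q[0],z)[:2] for q in k],np.float32)
        r=cv2.minAreaRect(W); 
        print(name,np.round(r[0],1),np.round(r[1],1),round(r[2],1),"px",k.reshape(-1,2).mean(0), "corners",np.round(cv2.boxPoints(r)).tolist())
for nm,p in(("scene",s),("top",t)):
    hsv=cv2.cvtColor(p["color"],cv2.COLOR_RGB2HSV); H,S,V=[hsv[...,i].astype(int) for i in range(3)]
    rect((H>4)&(H<14)&(S>190)&(V>120),p,20,nm+" orange")
    rect(((H<4)|(H>172))&(S>120)&(V>70),p,18,nm+" red")
    m=(H>105)&(H<125)&(S>120)&(V>40); rect(m,p,42,nm+" blue")
E
```

```text
scene orange [485.4 317.1] [90.9 16.2] 10.4 px [373.73684211 285.05263158] corners [[439.0, 317.0], [442.0, 301.0], [532.0, 317.0], [529.0, 333.0]]
scene blue [ 606.2 -810.8] [262.  463.2] 1.8 px [120.97533632  77.5044843 ] corners [[468.0, -583.0], [482.0, -1046.0], [744.0, -1038.0], [730.0, -575.0]]
scene blue [827.7 420.8] [59.6 53.3] 50.8 px [299.60526316 404.13157895] corners [[788.0, 415.0], [829.0, 381.0], [867.0, 427.0], [826.0, 461.0]]
scene blue [715.1 244.9] [71.7 59.6] 51.1 px [288.90666667 313.90666667] corners [[669.0, 236.0], [716.0, 198.0], [761.0, 254.0], [714.0, 291.0]]
top orange [487.1 316.3] [85.7 16.7] 10.2 px [166.31884058 216.76811594] corners [[443.0, 317.0], [446.0, 300.0], [531.0, 316.0], [528.0, 332.0]]
top red [900.4 612.5] [74.3 16. ] 23.8 px [71.87755102 76.26530612] corners [[863.0, 605.0], [870.0, 590.0], [938.0, 620.0], [931.0, 635.0]]
top red [900.1 697.1] [14.5 73. ] 85.1 px [43.03773585 76.71698113] corners [[863.0, 693.0], [936.0, 687.0], [937.0, 701.0], [864.0, 707.0]]
top red [ 492.4 -251.2] [ 5.1 55.4] 82.2 px [375.02439024 215.24390244] corners [[465.0, -250.0], [520.0, -258.0], [520.0, -252.0], [465.0, -245.0]]
top blue [ 554.4 -667.8] [311.2 114.6] 11.5 px [534.79701493 190.1880597 ] corners [[390.0, -643.0], [413.0, -755.0], [718.0, -693.0], [695.0, -581.0]]
top blue [954.2 520.6] [80.2 55. ] 45.1 px [101.        54.828125] corners [[906.0, 512.0], [945.0, 473.0], [1002.0, 530.0], [963.0, 568.0]]
top blue [725.5 250.5] [61.5 61. ] 89.9 px [192.5        130.19354839] corners [[695.0, 220.0], [756.0, 220.0], [756.0, 281.0], [695.0, 281.0]]
```

View pics/crop1.png

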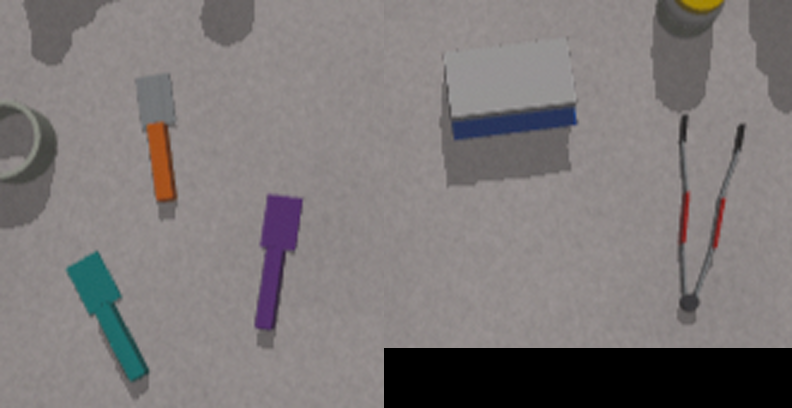

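The crop confirms it: orange handle with a grey steel blade at crop (155,135), its handle centre at about (487,316), yaw about 10°. The caddy's blue lip faces the robot, and the tongs lie at crop (705,210). Next I'll move over the scraper.

```bash
cat >> h.py <<'E'
def Rdown(yaw,pitch=0.0,flip=False):
    # tool down, object-forward = yaw; pitch>0 lifts the forward end (blade up)
    s,c=np.sin(yaw),np.cos(yaw)
    M=np.array([[0,-s,c],[0,c,s],[-1,0,0]],float)
    # pitch: rotate about left axis by -pitch
    L=np.array([-s,c,0]); M=R.from_rotvec(-pitch*L).as_matrix()@M
    if flip: M=M@np.diag([1,-1,-1])
    return M
def plan(pos,Rt,st=None):
    st=st or arm.read_state(); R0=q2R(st["ee_rot"]); p0=np.array(st["position"])
    d=R0.T@(np.array(pos)-p0)/1000; rv=R.from_matrix(R0.T@Rt).as_rotvec()
    print("t",round(st["t"],2),"pos",np.round(p0,1),"grip",round(st["grip_width"],1),"F",np.round(st["contact_force"],1))
    print("shift",np.round(d,4),"turn",np.round(rv,4),"| dist",round(np.linalg.norm(d),3),"deg",round(np.degrees(np.linalg.norm(rv)),1))
    return d,rv
E
python3 - <<'E'
from h import *
st=arm.read_state(); print(np.round(q2R(st["ee_rot"]),3))
plan([500,319,220],Rdown(np.radians(10.3)))
plan([500,319,220],Rdown(np.radians(10.3),flip=True))
E
```

```text
[[-0.     0.268  0.964]
 [-0.     0.964 -0.268]
 [-1.    -0.    -0.   ]]
t 1.3 pos [153.8 554.  303.9] grip 85.3 F [ 0.6 -0.  -0.3]
shift [ 0.0839 -0.1338  0.3964] turn [-4.506e-01 -0.000e+00  1.000e-04] | dist 0.427 deg 25.8
t 1.3 pos [153.8 554.  303.9] grip 85.3 F [ 0.6 -0.  -0.3]
shift [ 0.0839 -0.1338  0.3964] turn [2.691e+00 1.000e-04 1.000e-04] | dist 0.427 deg 154.2
```

Request:
move_arm([
  [[0.01, -0.015, 0.045], [-0.09, 0, 0], 1],
  [[0.02, -0.03, 0.09], [-0.18, 0, 0], 1],
  [[0.03, -0.045, 0.135], [-0.27, 0, 0], 1],
  [[0.04, -0.06, 0.18], [-0.36, 0, 0], 1],
  [[0.05, -0.075, 0.225], [-0.45, 0, 0], 1],
])

```text
t: 1.8
position: [351.9, 420.3, 253.7]
ee_rot: [0.704, -0.065, 0.704, 0.065]
contact_force: [1.1, 1.3, -0.1]
grip_width: 85.5
```

```bash
python3 - <<'E'
from h import *
plan([500,319,220],Rdown(np.radians(10.3)))
E
```

```text
t 1.8 pos [351.9 420.3 253.7] grip 85.5 F [ 1.1  1.3 -0.1]
shift [ 0.0337 -0.1266  0.1272] turn [ 0.0034  0.0004 -0.0002] | dist 0.183 deg 0.2
```

Request:
move_arm([
  [[0.008, -0.03, 0.032], [0.003, 0, 0], 0.6],
  [[0.016, -0.06, 0.064], [0.003, 0, 0], 0.6],
  [[0.024, -0.09, 0.096], [0.003, 0, 0], 0.6],
  [[0.034, -0.127, 0.127], [0.003, 0, 0], 0.6],
  [[0.034, -0.127, 0.127], [0.003, 0, 0], 0.6],
])

```text
t: 2.3
position: [503.1, 314.9, 217.9]
ee_rot: [0.704, -0.063, 0.705, 0.062]
contact_force: [0.1, 0.2, -0.1]
grip_width: 51.1
```

```bash
python3 - <<'E'
from h import *
st=arm.read_state(); p=arm.snapshot("wrist"); save(p,"w1",1.4)
plan([500,319,220],Rdown(np.radians(10.3)),st)
for k in ["scraper","hood_lip","caddy"]:
    for d in arm.mark_of(k,p)[:3]: print(k,d["xy"],d["conf"],on_plane(p,d["xy"],0 if k!="hood_lip" else 40,st))
hsv=cv2.cvtColor(p["color"],cv2.COLOR_RGB2HSV); H,S,V=[hsv[...,i].astype(int) for i in range(3)]
m=(H>4)&(H<14)&(S>190)&(V>100)
c,_=cv2.findContours(m.astype(np.uint8),cv2.RETR_EXTERNAL,cv2.CHAIN_APPROX_NONE)
for k in sorted(c,key=cv2.contourArea)[::-1][:2]:
    W=np.array([on_plane(p,q[0],20,st)[:2] for q in k],np.float32); r=cv2.minAreaRect(W); print(r,cv2.boxPoints(r))
E
```

```text
t 2.3 pos [503.1 314.9 217.9] grip 51.1 F [ 0.1  0.2 -0.1]
shift [-0.0021  0.0046 -0.0023] turn [-0.004  -0.0011  0.0014] | dist 0.006 deg 0.2
scraper [282.1, 188.6] 0.8 [501.59234354 319.26142292   0.        ]
((485.5523986816406, 316.94842529296875), (87.85844421386719, 18.468406677246094), 9.763548851013184) [[440.69348 318.59927]
 [443.82538 300.39835]
 [530.4113  315.29758]
 [527.2794  333.4985 ]]
```

View pics/w1.png

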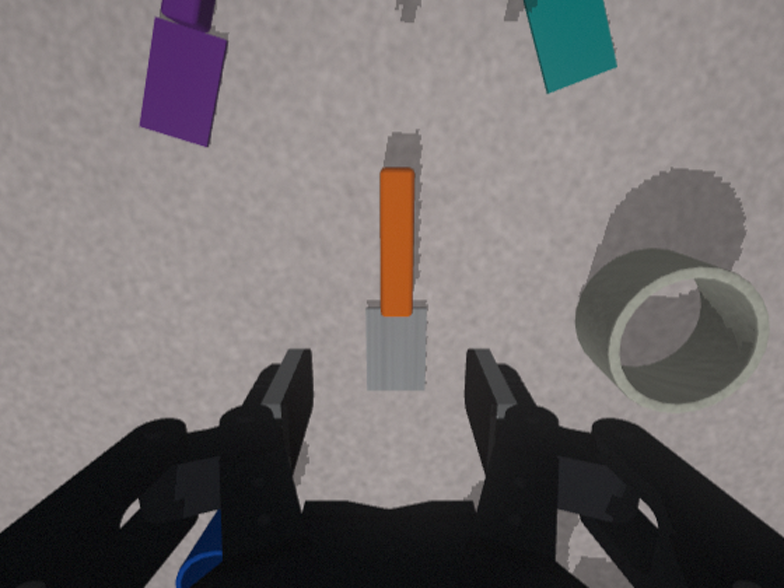

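The picture shows the scraper's handle at (397,240) and blade at (397,350), level between the fingers. Its origin measures (501.5,319.4) and its yaw about 10°, so I'll descend.

Request:
move_arm([
  [[0.035, 0.002, 0], [-0.004, 0, 0], 0.6],
  [[0.075, 0.0046, -0.001], [-0.006, -0.001, 0.0014], 0.6],
  [[0.115, 0.0048, -0.001], [-0.006, -0.001, 0.0014], 0.6],
  [[0.138, 0.0048, -0.001], [-0.006, -0.001, 0.0014], 0.6],
  [[0.1415, 0.0048, -0.001], [-0.006, -0.001, 0.0014], 0.6],
])

```text
t: 3.0
position: [495.6, 324.2, 76.1]
ee_rot: [0.703, -0.066, 0.705, 0.067]
contact_force: [-1.2, 0.3, 0.7]
grip_width: 51.3
```

```bash
python3 - <<'E'
from h import *
plan([501.5,319.4,76],Rdown(np.radians(10)))
E
```

```text
t 3.0 pos [495.6 324.2  76.1] grip 51.3 F [-1.2  0.3  0.7]
shift [ 0.0001 -0.0058  0.0049] turn [ 0.0137 -0.0023 -0.001 ] | dist 0.008 deg 0.8
```

Request:
move_arm([
  [[0, -0.005, 0.0045], [0.012, 0, 0], 0.6],
  [[0, -0.005, 0.0045], [0.012, 0, 0], 0.6],
  [[0, -0.005, 0.0045], [0.012, 0, 0], 0.2],
  [[0, -0.005, 0.0045], [0.012, 0, 0], 0.0],
  [[0, -0.005, 0.0045], [0.012, 0, 0], 0.0],
], grip_force=80)

```text
t: 3.5
position: [501.4, 320.3, 77.4]
ee_rot: [0.704, -0.062, 0.705, 0.063]
contact_force: [-1.6, -0.7, 10.2]
grip_width: 18.3
```

```bash
python3 - <<'E'
from h import *
plan([501.5,319.4,76],Rdown(np.radians(10)))
E
```

```text
t 3.5 pos [501.4 320.3  77.4] grip 18.3 F [-1.6 -0.7 10.2]
shift [ 0.0014 -0.0009 -0.0001] turn [ 0.0018 -0.0005 -0.0015] | dist 0.002 deg 0.1
```

Request:
move_arm([
  [[-0.02, 0, 0], [0, 0, 0], 0],
  [[-0.04, 0, 0], [0, 0, 0], 0],
  [[-0.07, 0, 0], [0, 0, 0], 0],
  [[-0.1, 0, 0], [0, 0, 0], 0],
  [[-0.1, 0, 0], [0, 0, 0], 0],
])

```text
t: 4.0
position: [502.7, 320.8, 182.1]
ee_rot: [0.706, -0.061, 0.702, 0.064]
contact_force: [0.1, 0.6, -2.0]
grip_width: 18.0
```

```bash
python3 - <<'E'
from h import *
st=arm.read_state(); p=arm.snapshot("wrist"); save(p,"w2",1.4); print(st["grip_width"],st["position"])
t=arm.snapshot("top"); s=arm.snapshot("scene")
a=cv2.resize(t["color"][110:240,230:380,::-1],None,fx=5,fy=5,interpolation=cv2.INTER_CUBIC); cv2.imwrite("pics/capt.png",a[:600])
b=cv2.resize(s["color"][180:260,200:290,::-1],None,fx=7,fy=7,interpolation=cv2.INTER_CUBIC); cv2.imwrite("pics/caps.png",b)
E
```

```text
18.02945157395398 [502.66720434 320.82175222 182.14257158]
```

View pics/w2.png

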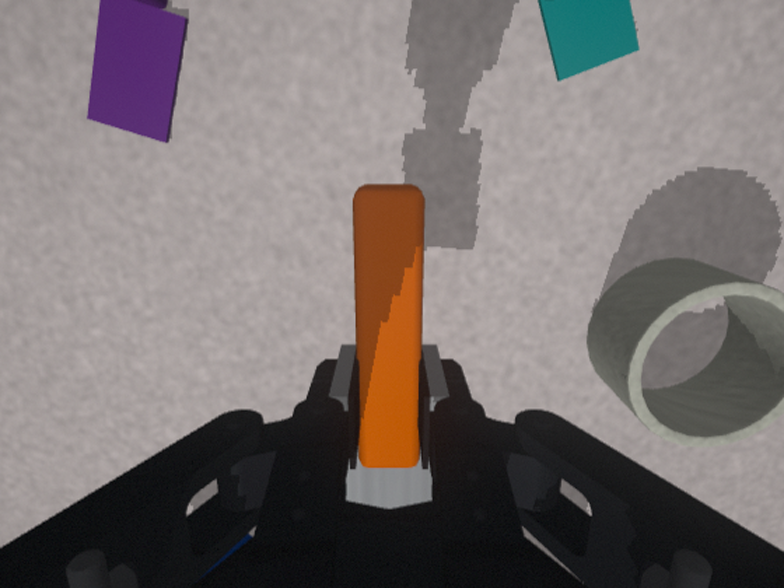

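View pics/capt.png

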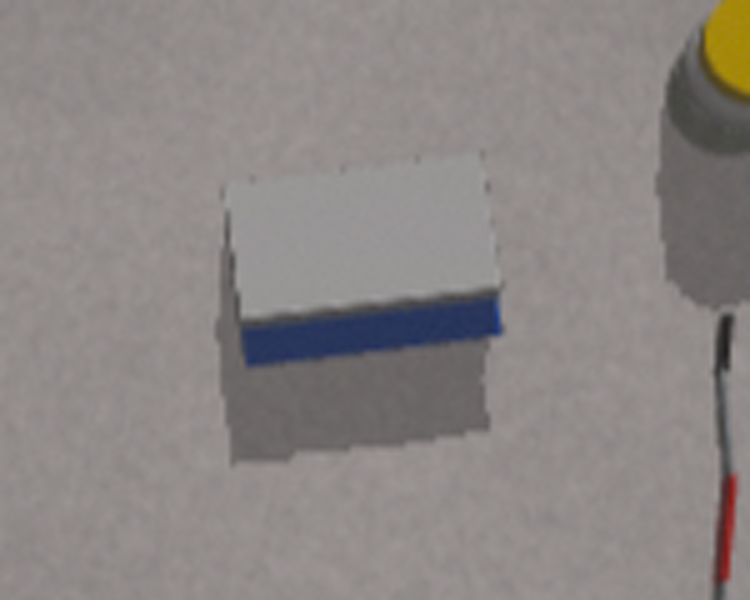

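View pics/caps.png

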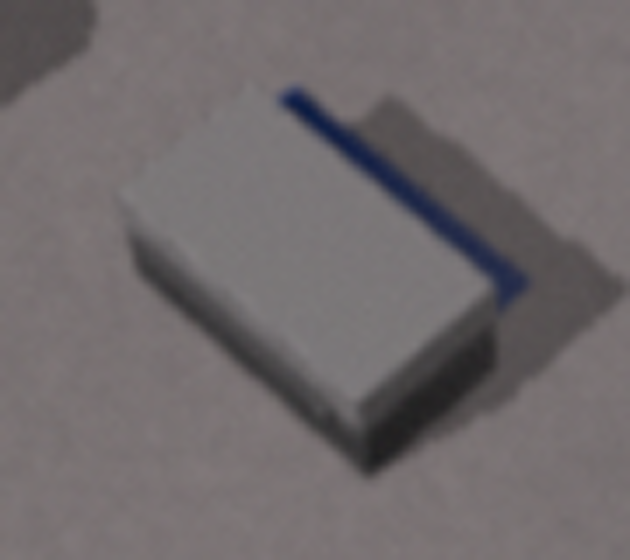

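```bash
python3 - <<'E'
from h import *
import pickle
from scipy.optimize import least_squares
s,t=pickle.load(open("snap0.pkl","rb"))
T=lambda c:((np.array(c)+.5)/5-.5)+[230,110]
S=lambda c:((np.array(c)+.5)/7-.5)+[200,180]
obs=[(t,T((246,366)),(-94,70,41)),(t,T((502,333)),(-94,-70,41)),(t,T((226,186)),(0,70,65)),(t,T((483,155)),(0,-70,65)),(t,T((243,320)),(-71,70,65)),(t,T((499,289)),(-71,-70,65)),
(s,S((527,283)),(-94,70,43)),(s,S((290,90)),(-94,-70,43)),(s,S((497,293)),(-71,70,65)),(s,S((360,408)),(0,70,65)),(s,S((125,192)),(0,-70,65))]
def W(q,X):
    c,sn=np.cos(q[2]),np.sin(q[2]); return [q[0]+c*X[0]-sn*X[1],q[1]+sn*X[0]+c*X[1],X[2]]
def f(q,o=obs): return np.concatenate([proj(p,W(q,X))-uv for p,uv,X in o])
for o in (obs,obs[:6],obs[6:]):
    r=least_squares(f,[640,-40,.1],args=(o,),loss="soft_l1"); print(r.x[:2],np.degrees(r.x[2])); print(np.round(f(r.x,o).reshape(-1,2),1).tolist())
E
```

```text
[676.39381553 -46.94384152] 7.279303490276894
[[-0.2, 1.0], [-0.1, 1.1], [-0.7, 1.0], [-0.4, 0.8], [-0.8, -0.3], [0.3, -0.6], [0.1, 0.5], [-0.3, -0.3], [-1.6, -0.1], [-0.7, -0.4], [-2.0, 0.2]]
[678.05381268 -47.99753337] 7.03118966665435
[[0.1, 0.3], [0.2, 0.6], [-0.3, 0.3], [-0.0, 0.3], [-0.5, -1.0], [0.6, -1.1]]
[674.56320277 -45.29872195] 7.405175239327312
[[1.0, 0.4], [0.4, -0.2], [-0.7, -0.2], [0.2, -0.3], [-1.1, 0.3]]
```

The held scraper is straight and level. The hinge fits at about (677,-47) with yaw 7.2°, and the top and scene views agree to about 4 mm. I'll carry the scraper in front of the lip.

```bash
cat >> h.py <<'E'
HX,HY,HYAW=677.0,-47.0,np.radians(7.2)
def tip(r,ztop,pitch=0.0,hold=73.4,L=90):
    # TCP for scraper tip top edge at horizontal distance r before hinge (r may be <0), height ztop
    f=np.array([np.cos(HYAW),np.sin(HYAW),0]); P=np.array([HX,HY,0])-r*f+[0,0,ztop]
    M=Rdown(HYAW,pitch)
    return P-M@np.array([hold,0,L]),M
E
python3 - <<'E'
from h import *
P,M=tip(135,60); print(P); plan(P,M)
E
```

```text
[453.7741922  -75.19997755 133.4       ]
t 4.15 pos [501.2 320.1 177.1] grip 18.2 F [-0.7 -0.1 -1.7]
shift [ 0.0433 -0.3809 -0.116 ] turn [ 0.0507 -0.0008 -0.0014] | dist 0.401 deg 2.9
```

Request:
move_arm([
  [[0.0, -0.045, -0.015], [0.01, 0, 0], 0],
  [[0.01, -0.09, -0.03], [0.02, 0, 0], 0],
  [[0.015, -0.135, -0.045], [0.03, 0, 0], 0],
  [[0.02, -0.18, -0.06], [0.04, 0, 0], 0],
  [[0.025, -0.225, -0.075], [0.05, 0, 0], 0],
])

```text
t: 4.65
position: [465.7, 83.9, 150.6]
ee_rot: [0.705, -0.044, 0.707, 0.045]
contact_force: [1.5, -0.1, -0.4]
grip_width: 18.1
```

```bash
python3 - <<'E'
from h import *
P,M=tip(135,60); plan(P,M)
E
```

```text
t 4.65 pos [465.7  83.9 150.6] grip 18.1 F [ 1.5 -0.1 -0.4]
shift [ 0.0171 -0.1563 -0.0318] turn [ 0.0006 -0.0023 -0.0015] | dist 0.16 deg 0.2
```

Request:
move_arm([
  [[0.005, -0.045, -0.01], [0, 0, 0], 0],
  [[0.01, -0.09, -0.02], [0, 0, 0], 0],
  [[0.014, -0.13, -0.027], [0, -0.002, -0.001], 0],
  [[0.017, -0.156, -0.032], [0, -0.002, -0.001], 0],
  [[0.017, -0.156, -0.032], [0, -0.002, -0.001], 0],
])

```text
t: 5.15
position: [452.7, -77.4, 132.1]
ee_rot: [0.705, -0.043, 0.707, 0.044]
contact_force: [-0.1, 0.3, -0.2]
grip_width: 17.9
```

```bash
python3 - <<'E'
from h import *
P,M=tip(108,33); plan(P,M)
t=arm.snapshot("top"); s=arm.snapshot("scene"); st=arm.read_state()
a=cv2.resize(t["color"][120:240,240:370,::-1],None,fx=4,fy=4,interpolation=cv2.INTER_CUBIC)
b=cv2.resize(s["color"][170:270,200:300,::-1],None,fx=4,fy=4,interpolation=cv2.INTER_CUBIC)
pad=lambda i:cv2.copyMakeBorder(i,0,480-i.shape[0],0,0,cv2.BORDER_CONSTANT)
cv2.imwrite("pics/c3.png",cv2.resize(np.hstack([pad(a),pad(b)]),None,fx=.85,fy=.85))
M=q2R(st["ee_rot"])
for sy in(-20,20):
    X=np.array(st["position"])+M@[74,sy,90]; print(X,(proj(t,X)-[240,120])*3.4,(proj(s,X)-[200,170])*3.4+[442,0])
E
```

```text
t 5.15 pos [452.7 -77.4 132.1] grip 17.9 F [-0.1  0.3 -0.2]
shift [0.0257 0.0021 0.0284] turn [-0.0027 -0.0024 -0.001 ] | dist 0.038 deg 0.2
[544.71877401 -83.57636403  58.41702636] [251.97660079 248.73889298] [655.2659883  69.9826561]
[539.7438645  -43.8869849   58.47584521] [200.99178594 255.03178242] [688.78643499  96.92848805]
```

View pics/c3.png

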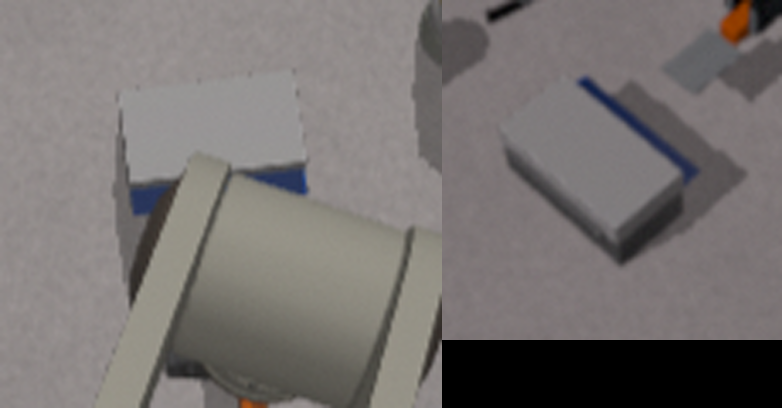

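The scene crop shows the blade tip at (664,70)–(697,95), about 2.6 px off my prediction, in line with the lip and below it soon. I'll lower and approach, then check again.

Request:
move_arm([
  [[0.015, 0.001, 0.005], [0, 0, 0], 0],
  [[0.024, 0.001, 0.012], [-0.003, -0.001, 0], 0],
  [[0.024, 0.001, 0.022], [-0.003, -0.001, 0], 0],
  [[0.024, 0.001, 0.028], [-0.003, -0.001, 0], 0],
  [[0.024, 0.001, 0.028], [-0.003, -0.001, 0], 0],
])

```text
t: 5.75
position: [481.8, -70.1, 109.0]
ee_rot: [0.706, -0.045, 0.706, 0.046]
contact_force: [-1.0, 0.7, -1.2]
grip_width: 18.2
```

```bash
python3 - <<'E'
from h import *
P,M=tip(82,33); plan(P,M)
s=arm.snapshot("scene"); st=arm.read_state()
w=arm.snapshot("wrist"); save(w,"w4",1.0)
b=cv2.resize(s["color"][170:260,210:310,::-1],None,fx=6,fy=6,interpolation=cv2.INTER_CUBIC)
M=q2R(st["ee_rot"])
for sy in(-20,20):
    X=np.array(st["position"])+M@[73.4,sy,90]; uv=(proj(s,X)-[210,170])*6; print(X,uv); cv2.circle(b,tuple(int(v) for v in uv),3,(0,0,255),1)
cv2.imwrite("pics/c4.png",b)
E
```

```text
t 5.75 pos [481.8 -70.1 109. ] grip 18.2 F [-1.   0.7 -1.2]
shift [ 0.0026 -0.0016  0.0246] turn [ 0.003  -0.0002 -0.0012] | dist 0.025 deg 0.2
[573.00010901 -78.47619128  35.45007303] [277.72564714 187.68315209]
[567.87580164 -38.80581455  35.50188132] [336.34335621 235.56453732]
```

View pics/c4.png

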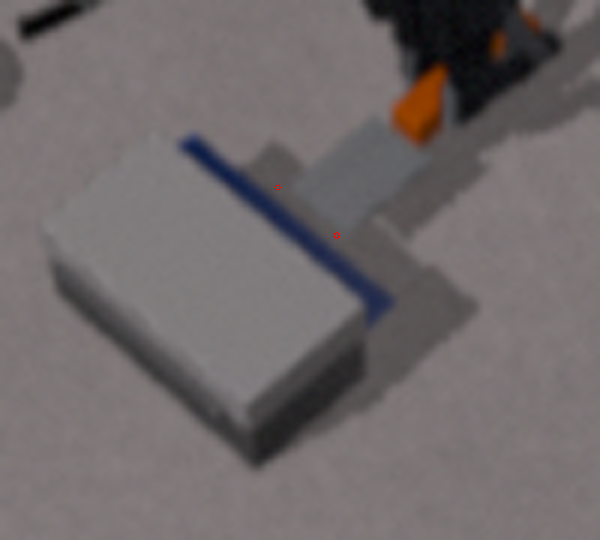

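View pics/w4.png

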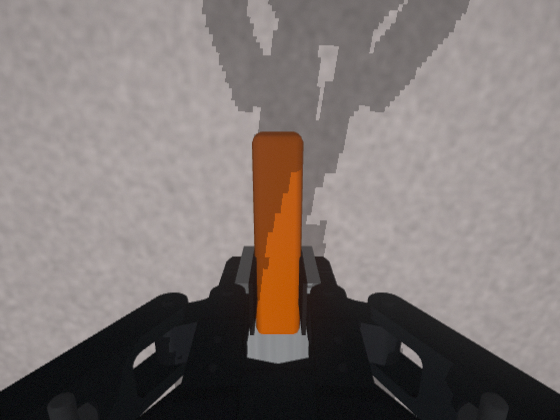

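```bash
python3 - <<'E'
from h import *
s=arm.snapshot("scene"); w=arm.snapshot("wrist"); st=arm.read_state()
H=np.array(w["hand_eye"]); K=np.array(w["camera_matrix"]); Hi=np.linalg.inv(H)
for X in ([55.4,0,-60],[55.4,0,30],[55.4,-10,-60],[55.4,10,-60],[55.4,-10,25],[55.4,10,25],[73.4,0,45]):
    v=K@(Hi@np.r_[X,1])[:3]; print(X,np.round(v[:2]/v[2],1))
# residual hood check with pose
f=np.array([np.cos(HYAW),np.sin(HYAW),0]); l=np.array([-f[1],f[0],0])
for y in(70,-70): print((proj(s,np.array([HX,HY,43])-94*f+y*l)-[210,170])*6)
print(st["position"])
E
```

```text
[55.4, 0, -60] [275.5 137.7]
[55.4, 0, 30] [275.9 338.6]
[55.4, -10, -60] [249.  137.7]
[55.4, 10, -60] [302.  137.6]
[55.4, -10, 25] [253.7 329.3]
[55.4, 10, 25] [298.1 329.3]
[73.4, 0, 45] [276.2 339.5]
[388.76004901 303.64860671]
[183.28697318 133.64385007]
[480.59320432 -70.47093713 108.82195406]
```

The blade tip shows at (298,188)–(348,233) in the crop, just short of the lip and below it. The wrist view puts the handle about 2.5 mm further back than assumed, so I'll use an effective blade reach of 85 mm and push in.

```bash
sed -i 's/hold=73.4,L=90/hold=73.4,L=85/' h.py; python3 - <<'E'
from h import *
P,M=tip(82,34); plan(P,M)
E
```

```text
t 5.95 pos [480.6 -70.5 108.8] grip 18.4 F [-0.  -0.4 -1.4]
shift [ 0.0014 -0.0014  0.0308] turn [ 0.0022 -0.0006 -0.0013] | dist 0.031 deg 0.2
```

Request:
move_arm([
  [[0.0015, -0.001, 0.006], [0, 0, 0], 0],
  [[0.0015, -0.001, 0.014], [0.002, 0, 0], 0],
  [[0.0015, -0.001, 0.022], [0.002, 0, 0], 0],
  [[0.0015, -0.001, 0.03], [0.002, 0, 0], 0],
  [[0.0015, -0.001, 0.03], [0.002, 0, 0], 0],
])

```text
t: 6.45
position: [511.5, -67.6, 107.2]
ee_rot: [0.706, -0.044, 0.706, 0.045]
contact_force: [-1.0, -0.2, -1.2]
grip_width: 17.9
```

```bash
python3 - <<'E'
from h import *
P,M=tip(82,34); plan(P,M)
s=arm.snapshot("scene")
b=cv2.resize(s["color"][170:260,210:310,::-1],None,fx=6,fy=6,interpolation=cv2.INTER_CUBIC)
cv2.imwrite("pics/c5.png",b)
E
```

```text
t 6.45 pos [511.5 -67.6 107.2] grip 17.9 F [-1.  -0.2 -1.2]
shift [-0.0002 -0.0003 -0.0002] turn [ 0.0004 -0.0003 -0.0013] | dist 0.0 deg 0.1
```

View pics/c5.png

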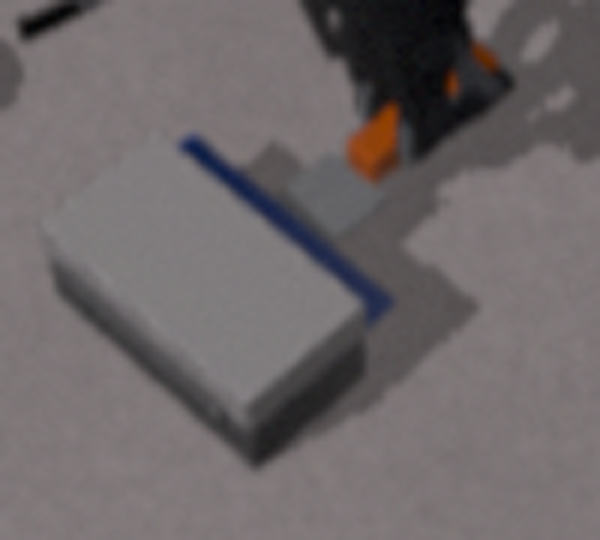

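The blade is about 10 mm under the lip, its end hidden beyond the lip line from (240,175) to (330,255), and no contact force shows. Next I'll lever it up along the arc.

Request:
move_arm([
  [[-0.006, 0, 0], [0, 0, 0], 0],
  [[-0.0146, 0, 0.0005], [0, 0, 0], 0],
  [[-0.023, 0, 0.002], [0, 0, 0], 0],
  [[-0.0313, 0, 0.004], [0, 0, 0], 0],
  [[-0.0407, 0, 0.0077], [0, 0, 0], 0],
])

```text
t: 7.0
position: [518.7, -66.7, 148.8]
ee_rot: [0.705, -0.044, 0.706, 0.045]
contact_force: [0.5, -0.6, -1.6]
grip_width: 18.2
```

```bash
python3 - <<'E'
from h import *
st=arm.read_state(); print(st["wrist_torque"])
for th in (30,36,42,48,55):
    a=np.radians(th); P,M=tip(82*np.cos(a),40+82*np.sin(a)); plan(P,M,st)
s=arm.snapshot("scene")
b=cv2.resize(s["color"][150:260,200:310,::-1],None,fx=5,fy=5,interpolation=cv2.INTER_CUBIC)
cv2.imwrite("pics/c6.png",b)
E
```

```text
[0.02098537 0.09198723 0.026822  ]
t 7.0 pos [518.7 -66.7 148.8] grip 18.2 F [ 0.5 -0.6 -1.6]
shift [-0.0056 -0.0003  0.0035] turn [ 0.0004 -0.0005 -0.0012] | dist 0.007 deg 0.1
t 7.0 pos [518.7 -66.7 148.8] grip 18.2 F [ 0.5 -0.6 -1.6]
shift [-0.0128 -0.0003  0.0082] turn [ 0.0004 -0.0005 -0.0012] | dist 0.015 deg 0.1
t 7.0 pos [518.7 -66.7 148.8] grip 18.2 F [ 0.5 -0.6 -1.6]
shift [-0.0195 -0.0003  0.0136] turn [ 0.0004 -0.0005 -0.0012] | dist 0.024 deg 0.1
t 7.0 pos [518.7 -66.7 148.8] grip 18.2 F [ 0.5 -0.6 -1.6]
shift [-0.0255 -0.0003  0.0196] turn [ 0.0004 -0.0005 -0.0012] | dist 0.032 deg 0.1
t 7.0 pos [518.7 -66.7 148.8] grip 18.2 F [ 0.5 -0.6 -1.6]
shift [-0.0318 -0.0003  0.0275] turn [ 0.0004 -0.0005 -0.0012] | dist 0.042 deg 0.1
```

View pics/c6.png

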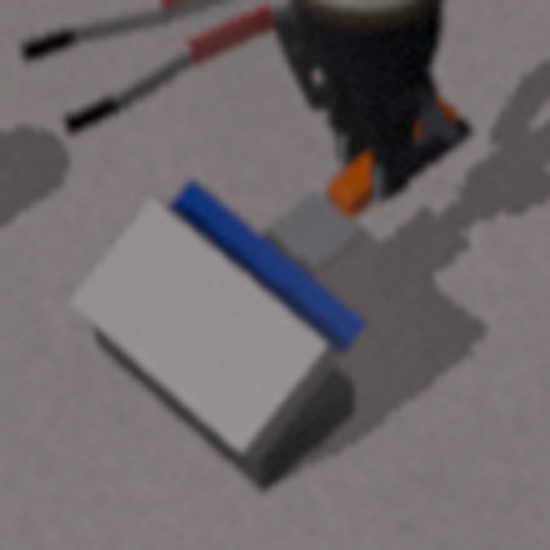

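The hood is lifting, about 25° up, with the blade seated under the lip at (300,235). I'll continue along the arc.

Request:
move_arm([
  [[-0.0056, 0, 0.0035], [0, 0, 0], 0],
  [[-0.0128, 0, 0.0082], [0, 0, 0], 0],
  [[-0.0195, 0, 0.0136], [0, 0, 0], 0],
  [[-0.0255, 0, 0.0196], [0, 0, 0], 0],
  [[-0.0318, 0, 0.0275], [0, 0, 0], 0],
])

```text
t: 7.55
position: [547.5, -63.2, 182.7]
ee_rot: [0.706, -0.044, 0.705, 0.045]
contact_force: [0.9, 0.0, -2.1]
grip_width: 18.1
```

```bash
python3 - <<'E'
from h import *
st=arm.read_state(); print(st["wrist_torque"])
for th in (60,66,72,78,85):
    a=np.radians(th); P,M=tip(82*np.cos(a),40+82*np.sin(a)); plan(P,M,st)
s=arm.snapshot("scene")
b=cv2.resize(s["color"][150:260,200:310,::-1],None,fx=5,fy=5,interpolation=cv2.INTER_CUBIC)
cv2.imwrite("pics/c7.png",b)
E
```

```text
[-0.01054437  0.11256916  0.00766121]
t 7.55 pos [547.5 -63.2 182.7] grip 18.1 F [ 0.9  0.  -2.1]
shift [-0.0017 -0.0001  0.0045] turn [ 0.0004  0.0014 -0.0005] | dist 0.005 deg 0.1
t 7.55 pos [547.5 -63.2 182.7] grip 18.1 F [ 0.9  0.  -2.1]
shift [-0.0056 -0.0001  0.0122] turn [ 0.0004  0.0014 -0.0005] | dist 0.013 deg 0.1
t 7.55 pos [547.5 -63.2 182.7] grip 18.1 F [ 0.9  0.  -2.1]
shift [-0.0087 -0.0001  0.0202] turn [ 0.0004  0.0014 -0.0005] | dist 0.022 deg 0.1
t 7.55 pos [547.5 -63.2 182.7] grip 18.1 F [ 0.9  0.  -2.1]
shift [-0.0109 -0.0001  0.0285] turn [ 0.0004  0.0014 -0.0005] | dist 0.03 deg 0.1
t 7.55 pos [547.5 -63.2 182.7] grip 18.1 F [ 0.9  0.  -2.1]
shift [-0.0124 -0.0001  0.0384] turn [ 0.0004  0.0014 -0.0005] | dist 0.04 deg 0.1
```

View pics/c7.png

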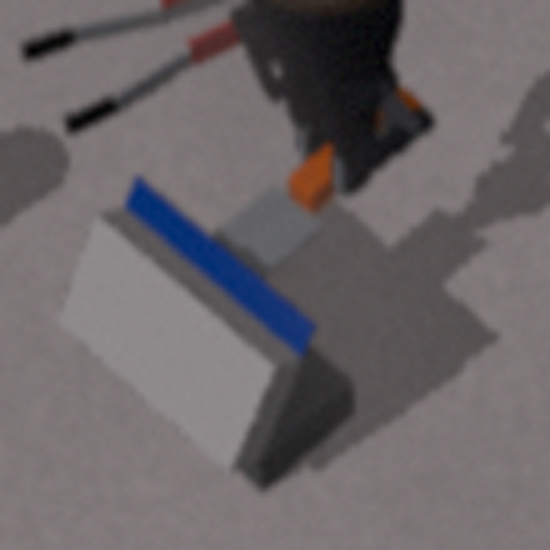

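The hood is at about 50–55° with the blade still under the lip. I'll continue.

Request:
move_arm([
  [[-0.002, 0, 0.0045], [0, 0, 0], 0],
  [[-0.0056, 0, 0.0122], [0, 0, 0], 0],
  [[-0.0087, 0, 0.0202], [0, 0, 0], 0],
  [[-0.0109, 0, 0.0285], [0, 0, 0], 0],
  [[-0.0124, 0, 0.0384], [0, 0, 0], 0],
])

```text
t: 8.1
position: [587.6, -58.3, 196.4]
ee_rot: [0.707, -0.044, 0.705, 0.045]
contact_force: [-0.5, -0.5, -1.5]
grip_width: 18.3
```

```bash
python3 - <<'E'
from h import *
st=arm.read_state(); print(st["wrist_torque"])
for th in (90,95,100,105,108):
    a=np.radians(th); P,M=tip(82*np.cos(a),40+82*np.sin(a)); plan(P,M,st)
s=arm.snapshot("scene")
b=cv2.resize(s["color"][150:260,200:310,::-1],None,fx=5,fy=5,interpolation=cv2.INTER_CUBIC)
cv2.imwrite("pics/c8.png",b)
E
```

```text
[-0.07478807  0.1231505  -0.01825228]
t 8.1 pos [587.6 -58.3 196.4] grip 18.3 F [-0.5 -0.5 -1.5]
shift [0.001  0.     0.0051] turn [0.0004 0.0033 0.    ] | dist 0.005 deg 0.2
t 8.1 pos [587.6 -58.3 196.4] grip 18.3 F [-0.5 -0.5 -1.5]
shift [0.0014 0.     0.0123] turn [0.0004 0.0033 0.    ] | dist 0.012 deg 0.2
t 8.1 pos [587.6 -58.3 196.4] grip 18.3 F [-0.5 -0.5 -1.5]
shift [0.0023 0.     0.0194] turn [0.0004 0.0033 0.    ] | dist 0.02 deg 0.2
t 8.1 pos [587.6 -58.3 196.4] grip 18.3 F [-0.5 -0.5 -1.5]
shift [0.0039 0.     0.0264] turn [0.0004 0.0033 0.    ] | dist 0.027 deg 0.2
t 8.1 pos [587.6 -58.3 196.4] grip 18.3 F [-0.5 -0.5 -1.5]
shift [0.0051 0.     0.0305] turn [0.0004 0.0033 0.    ] | dist 0.031 deg 0.2
```

View pics/c8.png

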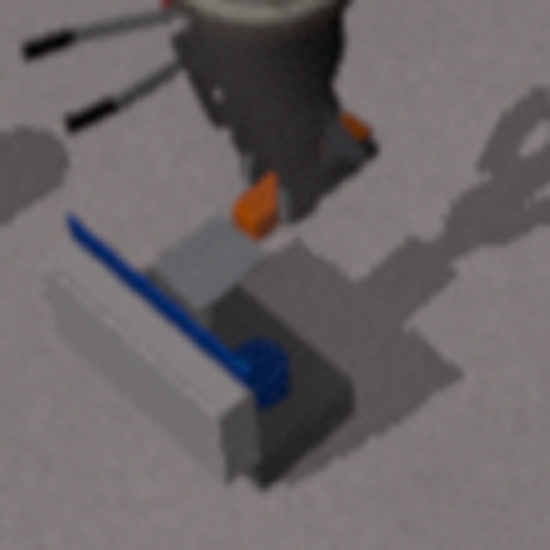

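The hood is close to 85°, and the blue tablet shows in the left (+y) well at (268,372). I'll push on past vertical.

Request:
move_arm([
  [[0.001, 0, 0.005], [0, 0, 0], 0],
  [[0.0014, 0, 0.0123], [0, 0, 0], 0],
  [[0.0023, 0, 0.02], [0, 0, 0], 0],
  [[0.0039, 0, 0.0275], [0, 0, 0], 0],
  [[0.005, 0, 0.032], [0, 0, 0], 0],
])

```text
t: 8.65
position: [619.4, -54.3, 190.9]
ee_rot: [0.705, -0.044, 0.706, 0.045]
contact_force: [-42.7, -6.1, 11.7]
grip_width: 18.1
```

Request:
move_arm([
  [[0, 0, 0], [0, 0, 0], 0],
  [[0, 0, -0.01], [0, 0, 0], 0],
  [[0, 0, -0.03], [0, 0, 0], 0],
  [[-0.005, 0, -0.06], [0, 0, 0], 0],
  [[-0.01, 0, -0.1], [0, 0, 0], 0],
])

```text
t: 9.15
position: [519.6, -66.9, 200.7]
ee_rot: [0.705, -0.045, 0.706, 0.045]
contact_force: [-0.1, -1.3, -0.5]
grip_width: 18.1
```

```bash
python3 - <<'E'
from h import *
s=arm.snapshot("scene")
b=cv2.resize(s["color"][150:260,200:310,::-1],None,fx=5,fy=5,interpolation=cv2.INTER_CUBIC)
cv2.imwrite("pics/c9.png",b)
plan([501.5-2,319.4,150],Rdown(np.radians(10)))
E
```

```text
t 9.2 pos [514.8 -67.  201.3] grip 18.1 F [ 4.8 -0.2  3.6]
shift [0.0513 0.3852 0.0339] turn [-0.0478 -0.0034 -0.0005] | dist 0.39 deg 2.7
```

View pics/c9.png

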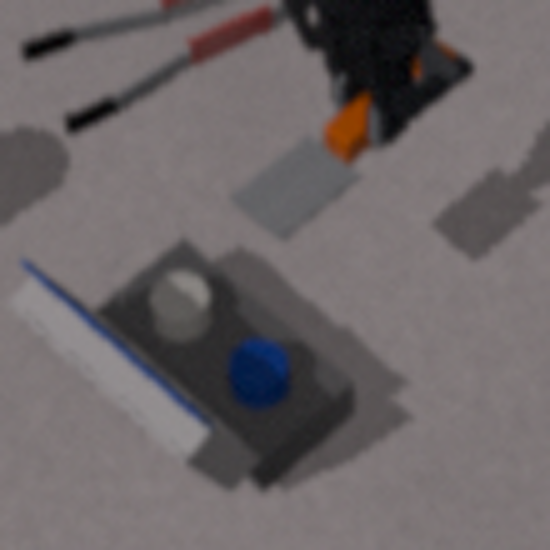

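The hood is open past vertical and stays there. The push ended against its stop, reading 43 N through the scraper. The blue tablet is at (260,372), the left well. Next I'll lay the scraper back at its old place.

Request:
move_arm([
  [[0, 0.045, 0.003], [0, 0, 0], 0],
  [[0.005, 0.09, 0.007], [-0.01, 0, 0], 0],
  [[0.01, 0.14, 0.011], [-0.02, 0, 0], 0],
  [[0.02, 0.185, 0.015], [-0.03, 0, 0], 0],
  [[0.03, 0.23, 0.02], [-0.04, 0, 0], 0],
])

```text
t: 9.7
position: [505.0, 165.6, 171.4]
ee_rot: [0.704, -0.059, 0.705, 0.059]
contact_force: [1.5, -0.4, -1.3]
grip_width: 17.6
```

```bash
python3 - <<'E'
from h import *
st=arm.read_state(); w=arm.snapshot("wrist"); save(w,"w10",1.0)
plan([501.5,319.4,110],Rdown(np.radians(10)))
E
```

```text
t 9.75 pos [504.  170.7 169.7] grip 18.2 F [-4.7  6.9 -4.9]
shift [0.06   0.1467 0.0229] turn [-0.0046 -0.0037 -0.0031] | dist 0.16 deg 0.4
```

View pics/w10.png

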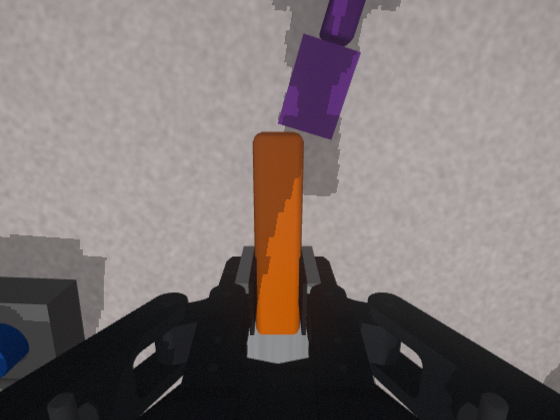

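The scraper hasn't shifted in the hand: the rear edge of the handle is still at row 132. I'll go on to the drop spot.

Request:
move_arm([
  [[0.01, 0.04, 0.006], [0, 0, 0], 0],
  [[0.02, 0.08, 0.012], [-0.004, -0.002, -0.002], 0],
  [[0.04, 0.12, 0.018], [-0.004, -0.003, -0.003], 0],
  [[0.06, 0.1467, 0.0229], [-0.004, -0.003, -0.003], 0],
  [[0.06, 0.1467, 0.0229], [-0.004, -0.003, -0.003], 0],
])

```text
t: 10.25
position: [500.0, 321.7, 107.2]
ee_rot: [0.703, -0.063, 0.706, 0.062]
contact_force: [0.5, -0.3, -0.8]
grip_width: 17.9
```

```bash
python3 - <<'E'
from h import *
plan([501.5,319.4,78.5],Rdown(np.radians(10)))
E
```

```text
t 10.25 pos [500.  321.7 107.2] grip 17.9 F [ 0.5 -0.3 -0.8]
shift [ 0.0287 -0.0025  0.0012] turn [ 0.0022 -0.0039  0.0001] | dist 0.029 deg 0.3
```

Request:
move_arm([
  [[0.01, 0, 0], [0.002, -0.004, 0], 0],
  [[0.02, 0, 0], [0.002, -0.004, 0], 0],
  [[0.027, 0, 0], [0.002, -0.004, 0], 0],
  [[0.0285, 0, 0], [0.002, -0.004, 0], 0],
  [[0.0285, 0, 0], [0.002, -0.004, 0], 0],
])

```text
t: 10.75
position: [500.0, 321.2, 78.7]
ee_rot: [0.704, -0.061, 0.704, 0.061]
contact_force: [-0.5, 0.6, -0.4]
grip_width: 17.9
```

```bash
python3 - <<'E'
from h import *
plan([501.5,319.4,77.5],Rdown(np.radians(10)))
E
```

```text
t 10.75 pos [500.  321.2  78.7] grip 17.9 F [-0.5  0.6 -0.4]
shift [ 0.0012 -0.002   0.0011] turn [-0.0005 -0.      0.0001] | dist 0.003 deg 0.0
```

Request:
move_arm([
  [[0.0012, 0, 0], [0, 0, 0], 0],
  [[0.0012, 0, 0], [0, 0, 0], 0.25],
  [[0.0012, 0, 0], [0, 0, 0], 0.6],
  [[0.0012, 0, 0], [0, 0, 0], 0.6],
  [[0.0012, 0, 0], [0, 0, 0], 0.6],
])

```text
t: 11.25
position: [500.1, 321.2, 77.6]
ee_rot: [0.705, -0.061, 0.704, 0.061]
contact_force: [-0.4, 0.1, -0.3]
grip_width: 51.4
```

Request:
move_arm([
  [[-0.02, 0, 0], [0, 0, 0], 0.6],
  [[-0.05, 0, 0], [0, 0, 0], 0.6],
  [[-0.09, 0, 0], [0, 0, 0], 0.6],
  [[-0.13, 0, 0], [0, 0, 0], 0.6],
  [[-0.15, 0, 0], [0, 0, 0], 0.6],
])

```text
t: 11.75
position: [500.5, 321.5, 231.5]
ee_rot: [0.706, -0.061, 0.703, 0.062]
contact_force: [0.2, 0.6, 0.3]
grip_width: 51.1
```

```bash
python3 - <<'E'
from h import *
st=arm.read_state(); w=arm.snapshot("wrist"); t=arm.snapshot("top"); s=arm.snapshot("scene")
print(st["position"],st["grip_width"])
a=cv2.resize(t["color"][100:270,130:430,::-1],None,fx=2.6,fy=2.6,interpolation=cv2.INTER_CUBIC); cv2.imwrite("pics/t11.png",a)
import pickle; pickle.dump((s,t),open("snap1.pkl","wb"))
def rect(m,p,z,name):
    c,_=cv2.findContours(m.astype(np.uint8),cv2.RETR_EXTERNAL,cv2.CHAIN_APPROX_NONE)
    for k in sorted(c,key=cv2.contourArea)[::-1][:8]:
        if cv2.contourArea(k)<8: continue
        W=np.array([on_plane(p,q[0],z)[:2] for q in k],np.float32)
        r=cv2.minAreaRect(W); 
        print(name,np.round(r[0],1),np.round(r[1],1),round(r[2],1),"px",k.reshape(-1,2).mean(0).round(1))
for nm,p in(("scene",s),("top",t)):
    hsv=cv2.cvtColor(p["color"],cv2.COLOR_RGB2HSV); H,S,V=[hsv[...,i].astype(int) for i in range(3)]
    rect((H>4)&(H<14)&(S>190)&(V>120),p,20,nm+" orange")
    rect(((H<6)|(H>172))&(S>90)&(V>60),p,16,nm+" red")
    for k,z in(("tongs",0),("tongs_jaws",7),("blue_tablet",28),("white_tablet",28),("hood_lip",120)):
        for d in arm.mark_of(k,p)[:2]: print(nm,k,np.round(d["xy"],1),round(d["conf"],2),np.round(on_plane(p,d["xy"],z),1))
E
```

```text
[500.51828463 321.51821728 231.45997338] 51.10395959708718
scene orange [484.7 319.3] [92.5 16. ] 10.0 px [374.8 285.2]
scene red [ 488.5 -248.4] [15.9 58.8] 85.4 px [245.5 156.3]
scene red [ 477.7 -290.4] [ 7.8 53.4] 77.8 px [240.5 146.9]
scene tongs [246.5 155.8] 0.98 [ 477.3 -260.3    0. ]
scene tongs [368.9 289. ] 0.68 [496.3 313.3   0. ]
scene blue_tablet [253.7 227.8] 0.5 [630.2 -15.1  28. ]
scene white_tablet [234.4 212.2] 0.61 [642.1 -91.5  28. ]
scene hood_lip [225.4 216.8] 0.87 [697.6 -40.6 120. ]
top orange [486.3 318.3] [86.5 17.2] 10.0 px [165.6 217.5]
top red [899.6 696.1] [19.3 75.7] 85.1 px [43.5 77. ]
top red [900.1 612.8] [79.8 17.8] 23.3 px [71.9 76.5]
top red [ 492.5 -251.5] [ 6.6 55.9] 81.6 px [374.9 215.5]
top red [ 487.1 -289.8] [ 5.3 56.5] 78.1 px [389.1 217.2]
top tongs [384.2 216.8] 0.75 [ 490.  -280.3    0. ]
top tongs_jaws [386.7 177.7] 0.95 [ 599.  -290.2    7. ]
top blue_tablet [290.2 160.9] 0.67 [641.9 -21.1  28. ]
top blue_tablet [167.7 209.5] 0.41 [506.  311.3  28. ]
top white_tablet [313.2 161.2] 0.47 [640.9 -84.5  28. ]
top white_tablet [387.9 178.2] 0.19 [ 592.5 -288.    28. ]
top hood_lip [301.6 126.8] 0.94 [705.9 -49.2 120. ]
```

View pics/t11.png

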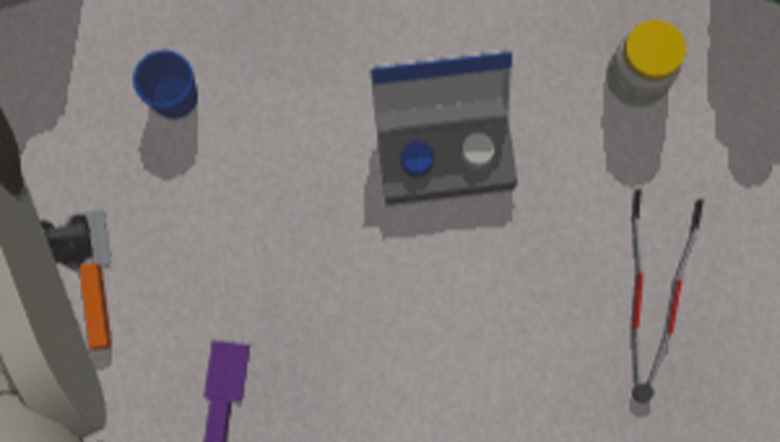

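The scraper is back down at crop (95,300) and released. The blue tablet is at crop (417,157) and the white at (478,148). The tongs measure an origin of about (490,-270.5) and yaw about -8°. I'll move over them.

```bash
python3 - <<'E'
from h import *
plan([490,-270.5,220],Rdown(np.radians(-8.2)))
E
```

```text
t 12.4 pos [500.  321.2 227.3] grip 51.4 F [0.9 0.6 0.1]
shift [ 0.0075 -0.581  -0.1123] turn [ 3.172e-01 -2.000e-04  2.000e-04] | dist 0.592 deg 18.2
```

Request:
move_arm([
  [[0, -0.045, -0.009], [0.03, 0, 0], 0.6],
  [[0, -0.09, -0.018], [0.06, 0, 0], 0.6],
  [[0, -0.135, -0.027], [0.09, 0, 0], 0.6],
  [[0, -0.18, -0.036], [0.12, 0, 0], 0.6],
  [[0, -0.225, -0.045], [0.15, 0, 0], 0.6],
])

```text
t: 12.9
position: [494.2, 90.2, 227.4]
ee_rot: [0.707, -0.008, 0.707, 0.008]
contact_force: [0.6, 0.2, 0.5]
grip_width: 51.5
```

```bash
python3 - <<'E'
from h import *
plan([490,-270.5,220],Rdown(np.radians(-8.2)))
E
```

```text
t 12.9 pos [494.2  90.2 227.4] grip 51.5 F [0.6 0.2 0.5]
shift [ 0.0075 -0.3605 -0.0126] turn [1.662e-01 1.000e-04 2.000e-04] | dist 0.361 deg 9.5
```

Request:
move_arm([
  [[0, -0.045, -0.002], [0.03, 0, 0], 0.65],
  [[0, -0.09, -0.004], [0.06, 0, 0], 0.65],
  [[0.002, -0.135, -0.006], [0.09, 0, 0], 0.65],
  [[0.004, -0.18, -0.008], [0.12, 0, 0], 0.65],
  [[0.006, -0.225, -0.01], [0.15, 0, 0], 0.65],
])

```text
t: 13.4
position: [489.0, -136.8, 221.6]
ee_rot: [0.706, 0.045, 0.705, -0.045]
contact_force: [1.5, 0.1, 0.9]
grip_width: 55.4
```

```bash
python3 - <<'E'
from h import *
plan([490,-270.5,220],Rdown(np.radians(-8.2)))
E
```

```text
t 13.4 pos [ 489.  -136.8  221.6] grip 55.4 F [1.5 0.1 0.9]
shift [ 0.0016 -0.1324  0.0181] turn [0.0149 0.0006 0.0003] | dist 0.134 deg 0.9
```

Request:
move_arm([
  [[0, -0.04, 0.006], [0.015, 0, 0], 0.65],
  [[0, -0.08, 0.012], [0.015, 0, 0], 0.65],
  [[0, -0.12, 0.016], [0.015, 0, 0], 0.65],
  [[0.0016, -0.132, 0.018], [0.015, 0, 0], 0.65],
  [[0.0016, -0.132, 0.018], [0.015, 0, 0], 0.65],
])

```text
t: 13.9
position: [489.7, -271.4, 219.4]
ee_rot: [0.705, 0.051, 0.705, -0.051]
contact_force: [0.1, 1.2, -0.4]
grip_width: 55.4
```

```bash
python3 - <<'E'
from h import *
arm.snapshot("top")
st=arm.read_state(); p=arm.snapshot("wrist"); save(p,"w12",1.4)
plan([490,-270.5,220],Rdown(np.radians(-8.2)),st)
hsv=cv2.cvtColor(p["color"],cv2.COLOR_RGB2HSV); H,S,V=[hsv[...,i].astype(int) for i in range(3)]
m=((H<6)|(H>172))&(S>90)&(V>50)
c,_=cv2.findContours(m.astype(np.uint8),cv2.RETR_EXTERNAL,cv2.CHAIN_APPROX_NONE)
for k in sorted(c,key=cv2.contourArea)[::-1][:3]:
  for z in (22,0):
    W=np.array([on_plane(p,q[0],z,st)[:2] for q in k],np.float32); r=cv2.minAreaRect(W); print(z,np.round(r[0],1),np.round(r[1],1),round(r[2],1),np.round(cv2.boxPoints(r),1).tolist(),k.reshape(-1,2).mean(0))
for k in ("tongs","tongs_jaws"):
    for d in arm.mark_of(k,p)[:3]: print(k,d["xy"],d["conf"],on_plane(p,d["xy"],0 if k=="tongs" else 7,st))
E
```

```text
t 13.95 pos [ 489.8 -270.2  219.6] grip 54.9 F [-0.6  0.5 -0. ]
shift [-0.0004 -0.0003  0.0002] turn [-0.0012  0.     -0.0003] | dist 0.001 deg 0.1
22 [ 488.6 -251.1] [ 4.3 59.9] 82.9 [[458.70001220703125, -249.5], [518.0999755859375, -257.0], [518.5999755859375, -252.6999969482422], [459.20001220703125, -245.3000030517578]] [298.73426573 190.23776224]
0 [ 494.3 -250.5] [ 4.6 64.8] 82.9 [[461.8999938964844, -248.6999969482422], [526.2000122070312, -256.79998779296875], [526.7000122070312, -252.1999969482422], [462.3999938964844, -244.10000610351562]] [298.73426573 190.23776224]
22 [ 482.4 -288.2] [ 4.5 60. ] 77.7 [[452.6000061035156, -284.0], [511.20001220703125, -296.70001220703125], [512.2000122070312, -292.29998779296875], [453.6000061035156, -279.6000061035156]] [253.92361111 189.00694444]
0 [ 487.6 -290.6] [ 4.9 64.9] 77.7 [[455.29998779296875, -286.0], [518.7000122070312, -299.79998779296875], [519.7999877929688, -295.1000061035156], [456.3999938964844, -281.29998779296875]] [253.92361111 189.00694444]
tongs_jaws [509.8, 301.9] 0.37 [635.03749872 -58.49144017   7.        ]
```

View pics/w12.png

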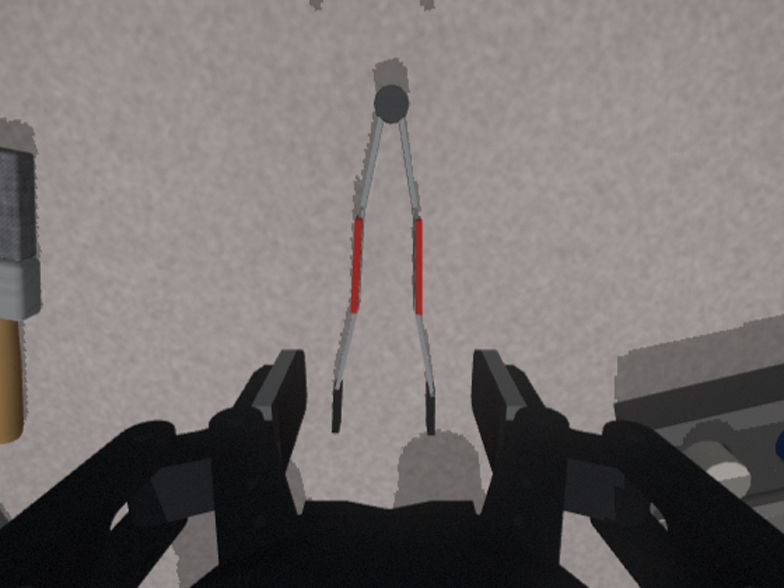

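The tongs sit centred in the picture, with plates at (357,265) and (418,265), pivot at (391,104) and jaws at (337,405) and (431,410). They measure about (489,-270) with yaw about -9°. I'll descend.

```bash
python3 - <<'E'
from h import *
plan([489,-270,78],Rdown(np.radians(-9)))
E
```

```text
t 14.1 pos [ 490.2 -268.9  220.2] grip 55.2 F [ 0.3 -0.1  0.1]
shift [ 0.1422 -0.0013 -0.0011] turn [0.0151 0.0008 0.0001] | dist 0.142 deg 0.9
```

Request:
move_arm([
  [[0.035, -0.001, 0], [0.015, 0, 0], 0.65],
  [[0.07, -0.001, -0.001], [0.015, 0, 0], 0.65],
  [[0.105, -0.001, -0.001], [0.015, 0, 0], 0.65],
  [[0.13, -0.001, -0.001], [0.015, 0, 0], 0.65],
  [[0.137, -0.001, -0.001], [0.015, 0, 0], 0.65],
])

```text
t: 14.6
position: [488.5, -268.0, 80.9]
ee_rot: [0.704, 0.056, 0.706, -0.054]
contact_force: [-0.1, 0.1, 0.8]
grip_width: 55.7
```

```bash
python3 - <<'E'
from h import *
plan([489,-270,78],Rdown(np.radians(-9)))
w=arm.snapshot("wrist"); save(w,"w13",1.4)
E
```

```text
t 14.6 pos [ 488.5 -268.    80.9] grip 55.7 F [-0.1  0.1  0.8]
shift [ 0.0029 -0.0019  0.0008] turn [ 0.0014 -0.0023 -0.0016] | dist 0.004 deg 0.2
```

View pics/w13.png

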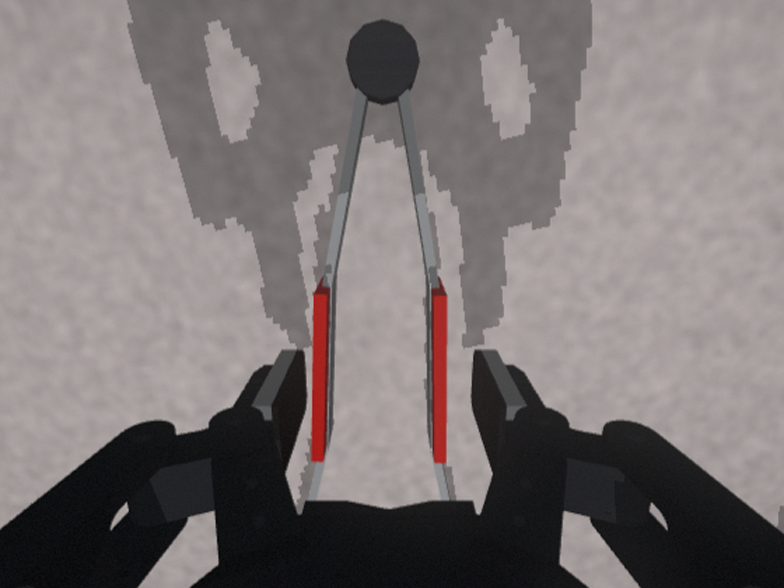

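The plates are centred at column 380 and the pads at 388, so I'll shift 3 mm towards -y, lower slightly and close part way.

Request:
move_arm([
  [[0.002, -0.003, 0.0005], [0, -0.002, 0], 0.65],
  [[0.002, -0.003, 0.0005], [0, -0.002, 0], 0.55],
  [[0.002, -0.003, 0.0005], [0, -0.002, 0], 0.45],
  [[0.002, -0.003, 0.0005], [0, -0.002, 0], 0.4],
  [[0.002, -0.003, 0.0005], [0, -0.002, 0], 0.4],
], grip_force=20)

```text
t: 15.15
position: [489.4, -271.8, 81.0]
ee_rot: [0.706, 0.055, 0.704, -0.055]
contact_force: [0.8, 1.1, 7.5]
grip_width: 34.1
```

```bash
python3 - <<'E'
from h import *
plan([489,-270,78],Rdown(np.radians(-9)))
w=arm.snapshot("wrist"); save(w,"w14",1.4)
E
```

```text
t 15.15 pos [ 489.4 -271.8   81. ] grip 34.1 F [0.8 1.1 7.5]
shift [ 0.003   0.0017 -0.0007] turn [ 0.0011  0.0026 -0.0002] | dist 0.003 deg 0.2
```

View pics/w14.png

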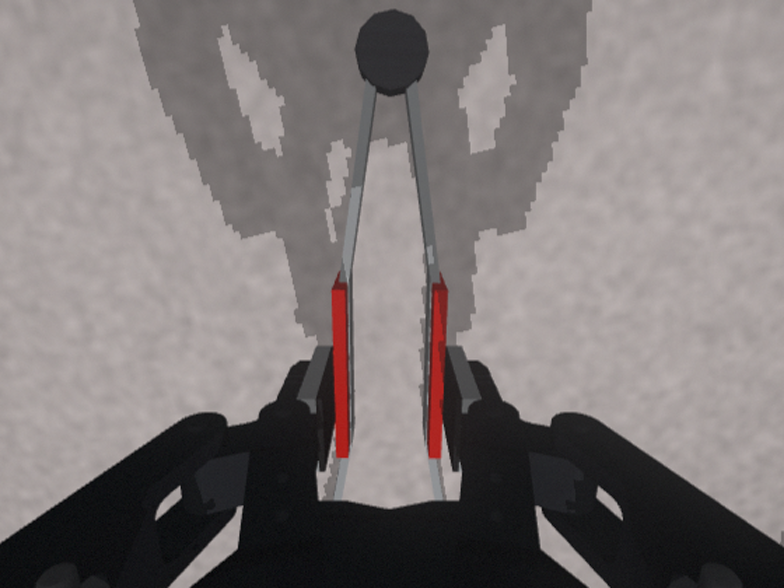

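Request:
move_arm([
  [[-0.003, 0, 0], [0, 0, 0], 0.4],
  [[-0.01, 0, 0], [0, 0, 0], 0.4],
  [[-0.025, 0, 0], [0, 0, 0], 0.4],
  [[-0.045, 0, 0], [0, 0, 0], 0.4],
  [[-0.06, 0, 0], [0, 0, 0], 0.4],
])

```text
t: 15.7
position: [489.5, -271.9, 143.3]
ee_rot: [0.706, 0.055, 0.704, -0.055]
contact_force: [0.1, 0.0, -0.7]
grip_width: 34.2
```

```bash
python3 - <<'E'
from h import *
plan([489,-270,150],Rdown(np.radians(-9)))
w=arm.snapshot("wrist"); save(w,"w15",1.0); s=arm.snapshot("scene"); t=arm.snapshot("top")
a=cv2.resize(s["color"][110:240,190:340,::-1],None,fx=5,fy=5,interpolation=cv2.INTER_CUBIC)[:600]; cv2.imwrite("pics/s15.png",a)
E
```

```text
t 15.7 pos [ 489.5 -271.9  143.3] grip 34.2 F [ 0.1  0.  -0.7]
shift [-0.0067  0.0018 -0.0007] turn [0.0011 0.004  0.0005] | dist 0.007 deg 0.2
```

View pics/w15.png

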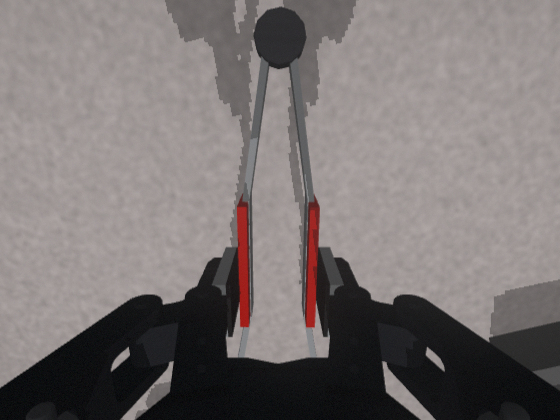

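View pics/s15.png

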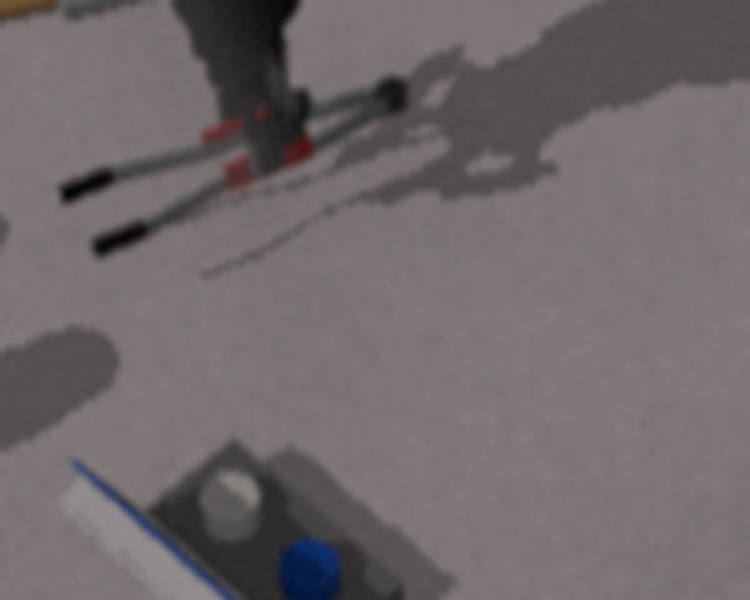

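The tongs are held without shifting; the pivot is still at the same pixel. Next I'll work out the jaw position in the tool frame.

```bash
python3 - <<'E'
from h import *
w=arm.snapshot("wrist"); s=arm.snapshot("scene"); st=arm.read_state()
H=np.array(w["hand_eye"]); K=np.array(w["camera_matrix"])
def tool(uv,x):
    d=H[:3,:3]@np.linalg.solve(K,[uv[0],uv[1],1]); c=H[:3,3]; return c+d*(x-c[0])/d[0]
for x in (57,59):
  for uv in ((243,203.5),(244,327),(314,204),(310,327),(280,37)): print(x,uv,np.round(tool(uv,x),1))
M=q2R(st["ee_rot"])
# scene triangulate jaws: plane at tool x = const
f=M[:,2]
Rm,t=camRt(s); Ks=np.array(s["camera_matrix"]); c=-Rm.T@t
p0=np.array(st["position"])
for uv in ((65,192),(98,250),(115,178),(148,232)):
    px=(np.array(uv)+.5)/5-.5+[190,110]; d=Rm.T@np.linalg.solve(Ks,[px[0],px[1],1])
    z=p0[2]-74
    X=c+d*(z-c[2])/d[2]; print("scene",np.round(X,1),"tool",np.round(M.T@(X-p0),1))
print(np.round(M.T@np.array([0,0,-1]),4))
for k in ("tongs_jaws","tongs"):
  for p in (s,):
    for d in arm.mark_of(k,p)[:1]:
        X=on_plane(p,d["xy"],p0[2]-(74 if k=="tongs_jaws" else 81)); print(k,d["conf"],X,M.T@(X-p0))
E
```

```text
57 (243, 203.5) [ 57.  -13.  -33.9]
57 (244, 327) [ 57.  -14.3  24.8]
57 (314, 204) [ 57.   15.8 -33.6]
57 (310, 327) [57.  15.7 24.8]
57 (280, 37) [ 57.    1.9 -95. ]
59 (243, 203.5) [ 59.  -13.2 -33.3]
59 (244, 327) [ 59.  -14.6  26.3]
59 (314, 204) [ 59.   16.  -33.1]
59 (310, 327) [59.  16.  26.3]
59 (280, 37) [ 59.    1.9 -95.4]
scene [ 593.9 -320.7   66.5] tool [ 74.2 -32.3 111.1]
scene [ 603.7 -269.9   66.5] tool [ 74.2  19.5 112.9]
scene [ 563.7 -311.2   66.5] tool [ 74.1 -27.6  79.8]
scene [ 572.3 -262.9   66.5] tool [74.2 21.5 80.8]
[ 1.e+00 -5.e-04 -2.e-03]
tongs_jaws 0.94 [ 587.34372095 -303.20034071   66.4726985 ] [ 74.19999776 -15.9503233  101.91070106]
tongs 0.85 [ 483.6081822  -273.94438291   59.4726985 ] [80.98819834 -3.17230187 -5.12487979]
```

```bash
python3 - <<'E'
from h import *
import pickle
s,t=pickle.load(open("snap1.pkl","rb"))
for nm,p,c in(("scene",s,(252,224)),("top",t,(290,160))):
    hsv=cv2.cvtColor(p["color"],cv2.COLOR_RGB2HSV); H,S,V=[hsv[...,i].astype(int) for i in range(3)]
    m=((H>100)&(H<130)&(S>110)&(V>30)).astype(np.uint8); n,lab,stt,cen=cv2.connectedComponentsWithStats(m)
    for i in range(1,n):
        if np.linalg.norm(cen[i]-c)<10 and stt[i,4]>20: print(nm,stt[i],cen[i].round(2),"z45",on_plane(p,cen[i],45).round(1),"z54",on_plane(p,cen[i],54).round(1))
# model silhouettes: centroid of hull of cylinder z36..54
    for X in ((637.3,-19.8),(641,-21)):
        pts=[proj(p,[X[0]+17*np.cos(a),X[1]+17*np.sin(a),z]) for z in(37,54) for a in np.linspace(0,6.28,60)]
        h=cv2.convexHull(np.array(pts,np.float32)); M=cv2.moments(h); print(nm,X,M["m10"]/M["m00"],M["m01"]/M["m00"],M["m00"])
E
```

```text
scene [246 217  12  15 149] [251.4 224.2] z45 [633.7 -19.7  45. ] z54 [636.7 -14.9  54. ]
scene (637.3, -19.8) 250.31943907730243 224.76200368024075 140.3556000572862
scene (641, -21) 248.9863472204924 225.18527556329425 140.57557856838685
top [285 154  11  13 119] [290.   160.36] z45 [638.5 -20.3  45. ] z54 [635.9 -20.1  54. ]
top (637.3, -19.8) 289.8309283903361 160.68245163683326 140.49371364573017
top (641, -21) 290.2686873612728 159.3666858974474 140.51680362131447
```

The tablet fits at (637.3,-19.8) in both views. I'll carry the tongs over it, first high with the yaw aligned to the caddy.

```bash
cat >> h.py <<'E'
def jaw(x,y,under,hz=100.5,hy=0.0,hold=81,yaw=HYAW):
    M=Rdown(yaw); P=np.array([x,y,under])-M@np.array([hold,hy,hz]); return P,M
E
python3 - <<'E'
from h import *
P,M=jaw(637.5,-19.8,100); print(P); plan(P,M)
E
```

```text
[537.79247252 -32.39598997 181.        ]
t 16.05 pos [ 488.9 -271.6  140.1] grip 34.3 F [-0.4 -0.7 -1.9]
shift [-0.0407  0.2439  0.0112] turn [-0.2817  0.0015 -0.0007] | dist 0.248 deg 16.1
```

Request:
move_arm([
  [[-0.015, 0.015, 0], [-0.03, 0, 0], 0.4],
  [[-0.03, 0.045, 0.001], [-0.08, 0, 0], 0.4],
  [[-0.04, 0.08, 0.003], [-0.13, 0, 0], 0.4],
  [[-0.041, 0.12, 0.005], [-0.18, 0, 0], 0.4],
  [[-0.041, 0.16, 0.007], [-0.23, 0, 0], 0.4],
])

```text
t: 16.55
position: [520.7, -112.6, 182.2]
ee_rot: [0.707, -0.027, 0.706, 0.027]
contact_force: [1.1, -0.2, -0.7]
grip_width: 34.3
```

```bash
python3 - <<'E'
from h import *
P,M=jaw(637.5,-19.8,100); plan(P,M)
E
```

```text
t 16.55 pos [ 520.7 -112.6  182.2] grip 34.3 F [ 1.1 -0.2 -0.7]
shift [0.0013 0.0786 0.0232] turn [-0.0487  0.0023 -0.0003] | dist 0.082 deg 2.8
```

Request:
move_arm([
  [[0, 0.025, 0.007], [-0.02, 0, 0], 0.4],
  [[0, 0.05, 0.014], [-0.035, 0, 0], 0.4],
  [[0, 0.07, 0.02], [-0.048, 0.002, 0], 0.4],
  [[0.001, 0.0786, 0.0232], [-0.048, 0.002, 0], 0.4],
  [[0.001, 0.0786, 0.0232], [-0.048, 0.002, 0], 0.4],
])

```text
t: 17.05
position: [537.8, -31.2, 181.4]
ee_rot: [0.706, -0.045, 0.706, 0.045]
contact_force: [0.5, -1.0, -0.5]
grip_width: 34.4
```

```bash
cat > look.py <<'E'
import sys
from h import *
def look(n,under=None):
    arm.snapshot("wrist") if 0 else None
    t=arm.snapshot("top"); s=arm.snapshot("scene"); st=arm.read_state(); M=q2R(st["ee_rot"]); p0=np.array(st["position"])
    a=cv2.resize(t["color"][110:210,240:350,::-1],None,fx=5,fy=5,interpolation=cv2.INTER_CUBIC)
    b=cv2.resize(s["color"][180:260,200:290,::-1],None,fx=6,fy=6,interpolation=cv2.INTER_CUBIC)
    for sy in(-1,1):
        for z in (83.5,115.5):
            X=p0+M@[67,sy*23,z]
            uv=(proj(t,X)-[240,110])*5+2; cv2.circle(a,tuple(int(round(v)) for v in uv),2,(0,0,255),-1)
            uv=(proj(s,X)-[200,180])*6+2.5; cv2.circle(b,tuple(int(round(v)) for v in uv),2,(0,0,255),-1)
    pad=lambda i:cv2.copyMakeBorder(i,0,500-i.shape[0],0,0,cv2.BORDER_CONSTANT)
    im=np.hstack([pad(a),pad(b)]); im=cv2.resize(im,None,fx=.73,fy=.73,interpolation=cv2.INTER_AREA); cv2.imwrite(f"pics/{n}.png",im)
look(sys.argv[1])
E
python3 look.py j1; python3 - <<'E'
from h import *
P,M=jaw(637.5,-19.8,100); plan(P,M)
E
```

```text
t 17.15 pos [537.7 -32.7 181.3] grip 34.3 F [-0.4 -0.3 -1.3]
shift [0.0003 0.0003 0.0001] turn [-0.0005  0.     -0.0002] | dist 0.0 deg 0.0
```

View pics/j1.png

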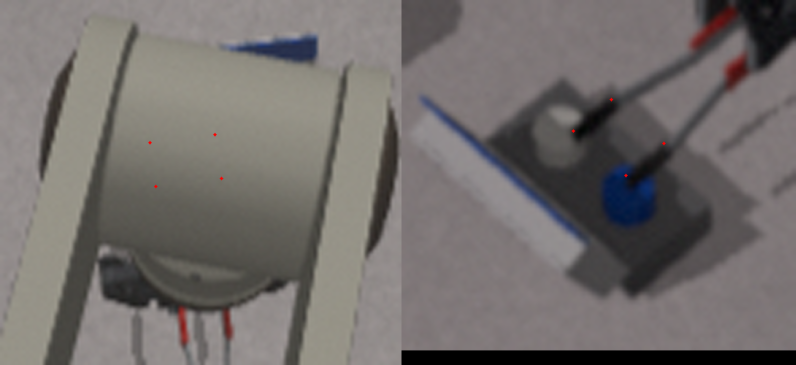

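The left (top) view is hidden by the arm. In the scene view the jaws lie at (575,135)–(615,103) and (630,180)–(668,147), within a pixel of my model, so the tongs are level and aligned. I'll descend to just above the tablet and look again.

Request:
move_arm([
  [[0.01, 0, 0], [0, 0, 0], 0.4],
  [[0.02, 0, 0], [0, 0, 0], 0.4],
  [[0.03, 0, 0], [0, 0, 0], 0.4],
  [[0.038, 0, 0], [0, 0, 0], 0.4],
  [[0.038, 0, 0], [0, 0, 0], 0.4],
])

```text
t: 17.65
position: [537.1, -32.8, 141.8]
ee_rot: [0.705, -0.044, 0.706, 0.044]
contact_force: [0.2, -0.1, -0.7]
grip_width: 34.1
```

```bash
python3 look.py j2; python3 - <<'E'
from h import *
P,M=jaw(637.5,-19.8,40); plan(P,M)
s=arm.snapshot("scene"); b=cv2.resize(s["color"][180:250,210:290,::-1],None,fx=8,fy=8,interpolation=cv2.INTER_CUBIC); cv2.imwrite("pics/j2b.png",b)
E
```

```text
t 17.75 pos [537.7 -32.8 143.2] grip 34.0 F [-0.3 -0.  -0. ]
shift [0.0222 0.0003 0.0001] turn [-0.0006 -0.0003 -0.0003] | dist 0.022 deg 0.0
```

View pics/j2b.png

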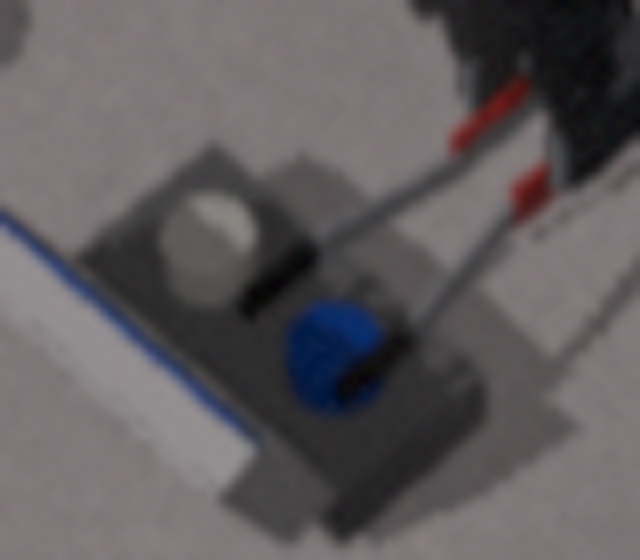

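View pics/j2.png

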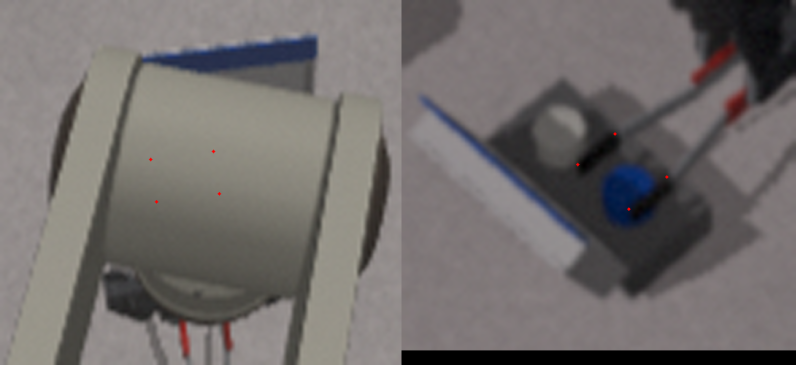

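```bash
python3 - <<'E'
from h import *
s=arm.snapshot("scene"); st=arm.read_state(); M=q2R(st["ee_rot"]); p0=np.array(st["position"])
im=cv2.cvtColor(s["color"],cv2.COLOR_RGB2HSV)
V=s["color"].max(2)[180:250,210:290]
m=(V<34).astype(np.uint8); n,lab,stt,cen=cv2.connectedComponentsWithStats(m)
for i in range(1,n):
    if stt[i,4]>8: print(stt[i],(cen[i]+[210,180]).round(2))
for sy in(-1,1):
    pts=[proj(s,p0+M@[x,sy*w,z]) for x in(67,81) for w in(23,28) for z in(83.5,115.5)]
    h=cv2.convexHull(np.array(pts,np.float32)); mo=cv2.moments(h); print(sy,mo["m10"]/mo["m00"],mo["m01"]/mo["m00"],mo["m00"])
c=p0+M@[74,0,99.5]; a0=proj(s,c)
print("d per mm: fwd",proj(s,c+M@[0,0,1.])-a0,"left",proj(s,c+M@[0,1.,0])-a0,"up",proj(s,c-M@[1.,0,0])-a0)
E
```

```text
[ 58   0  22  22 272] [279.85 187.63]
[30 30  9 10 40] [244.1  214.72]
[42 41 10  9 36] [256.53 225.06]
-1 243.48980915633243 214.39226645203277 46.724475212045945
1 256.42304557573686 225.4153241070221 46.42519309720956
d per mm: fwd [-0.26546902  0.2224871 ] left [0.25365155 0.21618114] up [-0.01988006 -0.19557191]
```

The jaws' centroids match the model to 0.5 px, with lateral alignment to the tablet within about 1 mm. I'll lower them around the tablet.

Request:
move_arm([
  [[0.006, 0, -0.001], [0, 0, 0], 0.4],
  [[0.012, 0, -0.001], [0, 0, 0], 0.4],
  [[0.018, 0, -0.001], [0, 0, 0], 0.4],
  [[0.0225, 0, -0.001], [0, 0, 0], 0.4],
  [[0.0225, 0, -0.001], [0, 0, 0], 0.4],
])

```text
t: 18.35
position: [536.6, -32.8, 120.3]
ee_rot: [0.705, -0.044, 0.706, 0.044]
contact_force: [-0.7, -0.3, 0.2]
grip_width: 34.1
```

```bash
python3 - <<'E'
from h import *
P,M=jaw(637.5,-19.8,40); plan(P,M)
s=arm.snapshot("scene"); b=cv2.resize(s["color"][180:250,210:290,::-1],None,fx=8,fy=8,interpolation=cv2.INTER_CUBIC); cv2.imwrite("pics/j3.png",b)
E
```

```text
t 18.35 pos [536.6 -32.8 120.3] grip 34.1 F [-0.7 -0.3  0.2]
shift [-0.0007  0.0002  0.0012] turn [-0.0005 -0.0006 -0.0004] | dist 0.001 deg 0.1
```

View pics/j3.png

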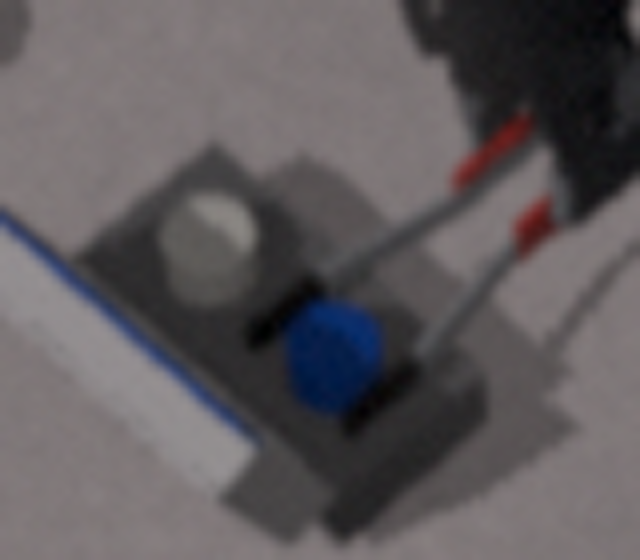

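The jaws at (285,315) and (380,395) straddle the blue tablet at (335,355). I'll close them.

Request:
move_arm([
  [[0, 0, 0], [0, 0, 0], 0.36],
  [[0, 0, 0], [0, 0, 0], 0.32],
  [[0, 0, 0], [0, 0, 0], 0.25],
  [[0, 0, 0], [0, 0, 0], 0.15],
  [[0, 0, 0], [0, 0, 0], 0.1],
], grip_force=40)

```text
t: 18.9
position: [536.8, -32.8, 120.9]
ee_rot: [0.706, -0.044, 0.706, 0.044]
contact_force: [0.5, -0.9, -1.0]
grip_width: 28.1
```

```bash
python3 - <<'E'
from h import *
P,M=jaw(637.5,-19.8,40); plan(P,M)
s=arm.snapshot("scene"); b=cv2.resize(s["color"][180:250,210:290,::-1],None,fx=8,fy=8,interpolation=cv2.INTER_CUBIC); cv2.imwrite("pics/j4.png",b)
E
```

```text
t 18.9 pos [536.8 -32.8 120.9] grip 28.1 F [ 0.5 -0.9 -1. ]
shift [-0.0001  0.0003  0.001 ] turn [-0.0005  0.0002 -0.0001] | dist 0.001 deg 0.0
```

View pics/j4.png

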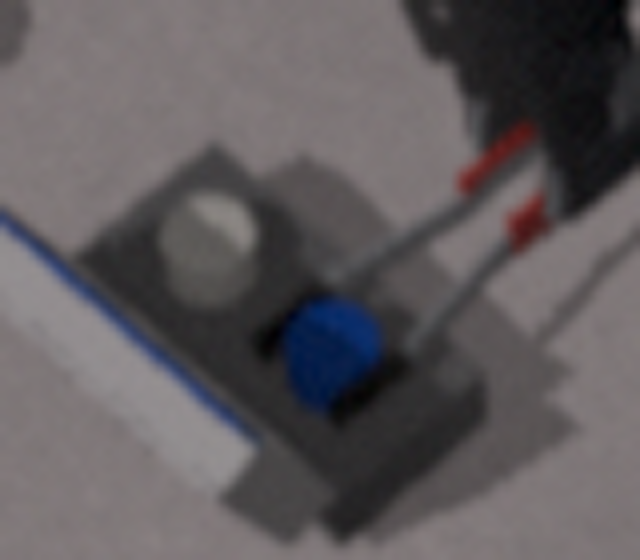

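The fingers stopped at 28 mm by reading, about 30 mm true, which means the jaws are on the tablet. I'll lift slowly.

Request:
move_arm([
  [[0, 0, 0], [0, 0, 0], 0.1],
  [[-0.003, 0, 0], [0, 0, 0], 0.1],
  [[-0.008, 0, 0], [0, 0, 0], 0.1],
  [[-0.015, 0, 0], [0, 0, 0], 0.1],
  [[-0.025, 0, 0], [0, 0, 0], 0.1],
])

```text
t: 19.45
position: [536.7, -32.8, 146.5]
ee_rot: [0.706, -0.044, 0.706, 0.044]
contact_force: [-0.1, -1.1, -1.1]
grip_width: 28.4
```

Request:
move_arm([
  [[-0.012, 0, 0], [0, 0, 0], 0.1],
  [[-0.026, 0, 0], [0, 0, 0], 0.1],
  [[-0.042, 0, 0], [0, 0, 0], 0.1],
  [[-0.058, 0, 0], [0, 0, 0], 0.1],
  [[-0.072, 0, 0], [0, 0, 0], 0.1],
])

```text
t: 19.95
position: [536.9, -32.9, 220.4]
ee_rot: [0.706, -0.044, 0.705, 0.044]
contact_force: [0.7, -0.7, -1.3]
grip_width: 28.3
```

```bash
python3 - <<'E'
from h import *
P,M=jaw(637.5,-19.8,170); plan(P,M)
s=arm.snapshot("scene"); b=cv2.resize(s["color"][150:250,200:300,::-1],None,fx=5.5,fy=5.5,interpolation=cv2.INTER_CUBIC); cv2.imwrite("pics/j5.png",b)
E
```

```text
t 19.95 pos [536.9 -32.9 220.4] grip 28.3 F [ 0.7 -0.7 -1.3]
shift [-0.0306  0.0003  0.001 ] turn [-0.0004  0.001   0.0001] | dist 0.031 deg 0.1
```

View pics/j5.png

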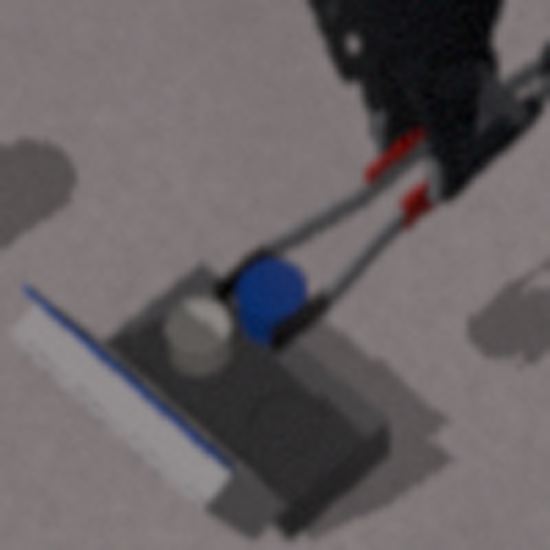

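The blue tablet is held in the jaws at (272,300), its well is empty, and the white tablet is still in place. I'll raise it a little more for margin, then check that it holds.

Request:
move_arm([
  [[-0.01, 0, 0], [0, 0, 0], 0.1],
  [[-0.022, 0, 0], [0, 0, 0], 0.1],
  [[-0.034, 0, 0], [0, 0, 0], 0.1],
  [[-0.04, 0, 0], [0, 0, 0], 0.1],
  [[-0.04, 0, 0], [0, 0, 0], 0.1],
])

```text
t: 20.5
position: [537.5, -32.9, 263.3]
ee_rot: [0.707, -0.045, 0.704, 0.044]
contact_force: [-1.1, 0.5, -1.2]
grip_width: 28.4
```

Request:
move_arm([
  [[0, 0, 0], [0, 0, 0], 0.1],
  [[0, 0, 0], [0, 0, 0], 0.1],
  [[0, 0, 0], [0, 0, 0], 0.1],
  [[0, 0, 0], [0, 0, 0], 0.1],
  [[0, 0, 0], [0, 0, 0], 0.1],
])

```text
t: 21.0
position: [537.5, -33.0, 263.2]
ee_rot: [0.707, -0.045, 0.704, 0.044]
contact_force: [0.1, -0.3, -2.0]
grip_width: 28.8
```

```bash
python3 - <<'E'
from h import *
import pickle
s=arm.snapshot("scene"); st=arm.read_state(); print(st["position"],st["grip_width"],st["contact_force"],np.abs(st["dq"]).max())
save(s,"end",1.4)
s0,_=pickle.load(open("snap1.pkl","rb"))
hsv=cv2.cvtColor(s["color"],cv2.COLOR_RGB2HSV); H,S,V=[hsv[...,i].astype(int) for i in range(3)]
m=((H>100)&(H<130)&(S>110)&(V>30)).astype(np.uint8); n,lab,stt,cen=cv2.connectedComponentsWithStats(m)
M=q2R(st["ee_rot"])
print("expected",proj(s,np.array(st["position"])+M@[76,0,100.5]))
for i in range(1,n):
    if stt[i,4]>40: print(stt[i],cen[i].round(1))
E
```

```text
[537.48869703 -32.97657823 263.22130679] 28.60356817911265 [-0.44727298  0.60186137 -2.04164336] 0.0014953493929803878
expected [247.03789825 194.97721194]
[  61   29  122   89 5317] [121.7  72.7]
[ 47  61  43  54 377] [68. 90.]
[241 187  13  16 143] [246.8 193.8]
[277 300  25  29 569] [289.  313.8]
[288 390  25  30 583] [299.7 404.3]
```

View pics/end.png

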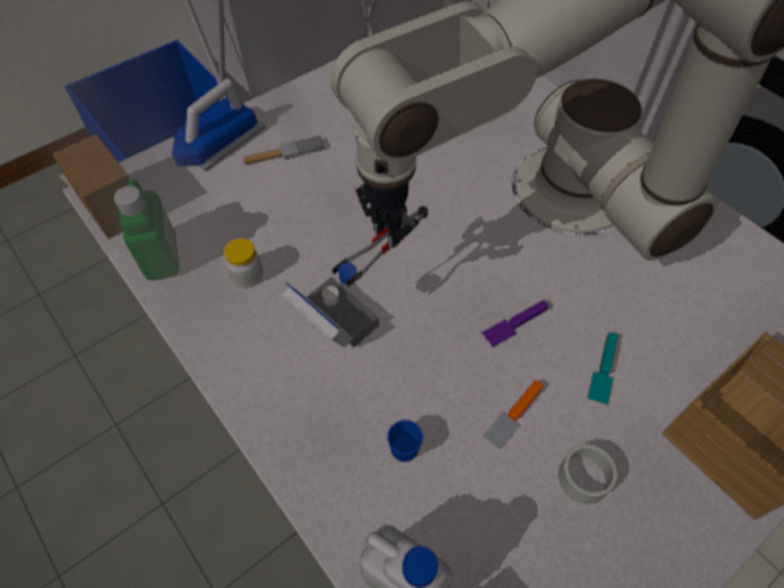

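The picture shows the blue tablet held up at (346,272), where the model predicts it, with the arm at rest. The hood is still open at (312,312), the white tablet is in its well at (330,294), and the scraper is back at (515,412). The bystanders haven't moved. Handing in.

```bash
python3 -c "
from cell import arm
print(arm.job_done())"
```

```text
the job is handed in; nothing more can be done
None
```

The job is done and handed in at about 21 s, with the arm holding the blue tablet up in the tongs; `job_done()` gives no verdict.

- **Hood:** I took the orange scraper, pushed its blade under the blue lip and levered the hood past vertical. The fingers never touched it. It stayed open through the rest of the job.
- **Scraper:** I laid it back down at its original spot, within about 2 mm.
- **Tablet:** I picked up the tongs by the red plates, lowered the jaws around the blue tablet, closed them and lifted it straight out. In the last picture it is within about 1 px of where I expected it, with its underside at about 170 mm by the arm's pose.
- **Other things:** the white tablet is still in its well, and the other things looked unmoved in the last picture.

**Checks that were off:**
- **Hood stop:** the hood reached its end stop at the end of the levering, where the wrist briefly read about 43 N through the scraper. That is above the 40 N limit for the arm or gripper body, but the contact was the held blade, and the scraper did not shift in the grip.
- **Scene camera:** it disagreed with the other views by about 3 mm on the caddy and about 7 mm on the scraper tip. I allowed for this in the scraper's reach and the jaw position.
- **Top camera:** the arm hid its view while I placed the tongs, so that step relied on the scene camera alone.

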